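# Set out the first-off samples for inspection

### The arm

A 7-joint arm with a two-finger parallel gripper is mounted at the origin on a cart in front of the work surface, level with it; the furniture and walls round the work are solid. World frame = base frame: x ahead of the robot, y to its left, z up, the work surface at z = 0. Lengths are in m, angles in rad, forces in N, time in s.
With the tool pointing down it reaches from about 0.4 to 0.925 m from the base axis. Payload 4.1 kg.
Tool frame: the origin (TCP) lies at the very end of the fingers, on their centre line; the grasp point (between the pads) lies 19 mm behind it (robot.grip_point_offset is the distance from the TCP to the grasp point, in m); y points along the fingers, z is the direction in which the jaws open and shut, and the axes are right-handed (so a half turn about y gives the same grasp; the last joint's range is limited). The gripper opens to 85 mm and grips with 20 to 120 N. Pads are 22 mm wide; open, the fingers measure 114 mm over their backs; the gripper's body (76 mm by 85 mm) begins 54 mm behind the grasp point. The pads swing forward as they close: fully open they stand 13 mm farther back than shut.
Start: joints at [1.045, 0.398, 0.045, 1.537, -0.019, 1.207, -0.051], TCP at [0.269, -0.592, 0.231] pointing down, gripper open.
Joint ranges: [-2.82, 2.82], [-0.49, 2.23], [-1.37, 1.46], [0, 2.46], [-1.36, 4.5], [0.23, 2], [-2.94, 2.94]. Speed limits (rad/s): [2.57, 2.57, 3.14, 3.14, 3.14, 3.14, 3.14].

### API

Orientations are given as a unit quaternion [x, y, z, w].
In Python, from station import monitor, optics, job_done, robot gives the robot as it stands. The module is installed in compiled form; this text tells all that it offers.
- The arm moves only by the tool servo_tool, never from a script. Its argument "moves" is text: rows parted by semicolons, each of 7 numbers parted by spaces: the opening, from 0 (shut) to 1 (fully open), then the shift along the tool's x, y, z in m, then the turn, a rotation vector about the tool's x, y, z in degrees. A call has exactly 8 rows; each row is the pose to reach, as a shift and turn from the pose commanded when the call began, along the tool's axes at that moment; what a row does not reach only later rows make up. A row lasts 1/8 s, in which the tool goes at most 62.5 mm and 10.7 degrees, less where a joint would pass 70% of its speed; a pose out of reach is approached as far as the arm can. A call with a gripper value outside its range is refused whole. The fingers move at their own pace and stop on an object; "force" is the grip in N (left out, the last holds). Time passes only in rows, so rows that repeat a pose let the fingers close, or fill a call up. It gives the time, the measured TCP pose, the force and the opening at its end, in the units of the state.
- monitor.state(): the state, without advancing time (a new reading comes with each control period).
- optics.read_camera(name): name is "scene" or "side" or "wrist"; returns (picture, depth): 480x640x3 uint8, red, green, blue; 480x640 float32, m along the optical axis (not along the pixel's ray), 0 where there is no reading.
- optics.get_calibration(name): a dict with "fx", "fy", "cx", "cy" (pixels), "xyz" and "orientation" of the camera in the world; the wrist camera has in their place "T_tool_cam" (4x4, takes a point from camera to tool coordinates, whose origin is the TCP and whose axes are the tool frame's). Camera axes: x right, y down, z forward; pixel columns grow to the right and rows downward; lengths in m; the calibration is good to about 2 mm. A picture is of the moment at which its call begins: read the wrist's pose just before it. get_calibration takes no time and is no camera call.
- job_done(): hands the job in, once; it reports no verdict.
The state is a dict: "time_s": time; "joint_positions": joint angles; "qvel": joint speeds; "joint_efforts": joint torques, N m; "tcp_pos": TCP position; "orientation": TCP orientation; "wrist_force": force on the tool from outside, world axes, zero at the start; "ft_torque": the same for the moment, N m; "grip_width": finger opening in m.
Only numpy, scipy, OpenCV 4.12 (cv2) and the standard library are available. Lean on these libraries where they do the work, as an engineer would, in place of code of your own. Each camera call takes 0.05 s, during which the arm holds its last target.

### The job

Set out the two sample rings for inspection. Put the oblong block on the bench in front of the box of brass parts (on the robot's side of it, centred on that side, long side parallel to the box, about 4 cm of clear bench between) and stand the brass ring flat on the middle of it; put the cube block likewise in front of the box of silver parts, squared to it with the same gap, and stand the silver ring flat on the middle of it. Stand the loupe upright on the bench straight off the right-hand end of the oblong block as one faces the box from the robot, about 3 cm clear of the block, and leave the boxes, the tape, the screwdriver and the marker where they are.

Things in the scene. Friction and masses are not known exactly. Their poses are not given: they have to be found in the camera images.
- cube_block_mid (a point): cube block: bare aluminium setting block, a 30 x 30 x 30 mm cube with a small hole in its top, 0.05 to 0.1 kg. Point at its centre, 15 mm above its underside; axes along its edges, z up.
- oblong_block_mid (a point): oblong block: bare aluminium setting block, 30 (x) x 50 (y, the long way) x 20 mm high with a small hole in its top, 0.08 kg. Point at its centre, 10 mm above its underside; axes along its edges, z up.
- brass_ring_mid (a point): brass ring: flat turned ring of brass, yellow, 30 mm outside diameter, 10 mm high, lying flat. Point at its centre, 5 mm above its underside; z along its axis, up.
- steel_ring_mid (a point): silver ring: turned ring of bare grey steel, 26 mm outside diameter, 16 mm high, lying flat. Point at its centre, 8 mm above its underside; z along its axis, up.
- loupe_mid (a point): loupe: black round magnifier cup standing upright, 34 mm across, 31 mm high, 0.035 to 0.07 kg. Point at its centre, 15.5 mm above its underside; z along its axis, up.
- brass_box: box of brass parts: clear open box, 73 (x) x 103 (y) x 32 mm high, filled with small brass-yellow parts; stands loose, 0.35 kg. Origin at the centre of its underside; its x axis points away from the robot (turned at most 0.3 rad), so its robot-side face lies at its x = -36.5 mm; its y axis runs along its long side, to the left seen from the robot. May stand left or right of the other box.
- silver_box: box of silver parts: clear open box, 53 (x) x 65 (y) x 26 mm high, filled with small silver-grey parts; stands loose, 0.3 kg. Origin at the centre of its underside; its x axis points away from the robot (turned at most 0.3 rad), so its robot-side face lies at its x = -26.5 mm; y along its long side, to the left.
- black_tape_mid (a point): bystander: roll of black tape, 62 mm across, 19 mm high, lying flat behind, between the boxes. Point at its centre.
- blue_driver_mid (a point): bystander: screwdriver with blue handle, 164 mm long (its y), 20 mm thick, lying far left. Point at its centre.
- marker_mid (a point): bystander: white and black marker pen, 135 mm long (its y), 17 mm thick, lying far right. Point at its centre.
Mind the look-alikes: they are no part of the job. Of the things that look like the part that bears loupe_mid, take the one that is farthest from the robot's base at the start.

How it is judged:
At the end, for the whole second after the job is handed in: Each block flat, its centre 55 mm (40 clear) off its box's front face, on its midline (each within 15 mm), square within 0.26 rad. Each ring flat on its block, centred within 8 mm. Loupe upright right of the oblong block, 72 mm along its long axis, 0 across (each within 15 mm). All at rest (x of oblong_block_mid in the frame of brass_box between -0.1065 and -0.0765 m and y of oblong_block_mid in the frame of brass_box between -0.015 and 0.015 m and angle between the y axis of oblong_block_mid and the y axis of brass_box, either way round below 0.26 rad and x of cube_block_mid in the frame of silver_box between -0.0965 and -0.0665 m and y of cube_block_mid in the frame of silver_box between -0.015 and 0.015 m and (angle between the y axis of cube_block_mid and the y axis of silver_box, either way round below 0.26 rad or angle between the x axis of cube_block_mid and the y axis of silver_box, either way round below 0.26 rad) and height (world z) of oblong_block_mid between 0.007 and 0.013 m and height (world z) of cube_block_mid between 0.012 and 0.018 m and horizontal distance between brass_ring_mid and oblong_block_mid below 0.008 m and height (world z) of brass_ring_mid between 0.021 and 0.029 m and horizontal distance between steel_ring_mid and cube_block_mid below 0.008 m and height (world z) of steel_ring_mid between 0.034 and 0.042 m and (y of loupe_mid in the frame of oblong_block_mid between 0.057 and 0.087 m or y of loupe_mid in the frame of oblong_block_mid between -0.087 and -0.057 m) and x of loupe_mid in the frame of oblong_block_mid between -0.015 and 0.015 m and y of loupe_mid in the frame of brass_box below -0.03 m and height (world z) of loupe_mid between 0.0125 and 0.0185 m and angle between each of cube_block_mid, oblong_block_mid, brass_ring_mid, steel_ring_mid, loupe_mid's own z axis and vertical below 0.1 rad and linear speed of each of cube_block, oblong_block, brass_ring, steel_ring, loupe below 0.01 m/s); the robot touches nothing.
It fails at once if a parts box is pushed more than 20 mm (distance of any of brass_box, silver_box from where it was at the start of the episode above 0.02 m).
It fails at once if the tape, screwdriver or marker is moved more than 20 mm (distance of any of black_tape_mid, blue_driver_mid, marker_mid from where it was at the start of the episode above 0.02 m).
It also fails if it takes over 120 s, if anything falls off the work surface, if the arm or the gripper's body presses on something with over 40 N, if the wrist force passes 120 N, or if a joint passes its speed limit or range.

## Working session

There is one attempt and no reset: what is moved stays moved. The work goes in short steps, Python scripts to look and compute and a tool call to move; the robot and the scene stay as the last step left them, time stands still between calls to the robot, and variables do not carry over. Pictures are saved under pics/ and viewed, and the job is handed in when it is done.

Besides the shell and the picture viewer there is one more tool, called after "Emit:" by a JSON object that holds its "fn" and its "kwargs". servo_tool: Moves the arm, as the interface text tells. Its arguments: {"type":"object","properties":{"moves":{"type":"string"},"force":{"type":"number"}},"required":["moves"]}

```bash
ls; mkdir -p pics; cat > h.py <<'E'
import numpy as np, cv2
from scipy.spatial.transform import Rotation as R
from station import monitor, optics, robot
def save(n,im,crop=None,k=1):
    if crop: 
        a,b,c,d=crop; im=im[b:d,a:c]
    if k!=1: im=cv2.resize(im,None,fx=k,fy=k,interpolation=cv2.INTER_CUBIC)
    cv2.imwrite('pics/'+n,im[:,:,::-1])
E
python3 - <<'E'
from h import *
s=monitor.state(); print(s)
print(robot.grip_point_offset)
for n in ["scene","side","wrist"]:
    p,d=optics.read_camera(n); save(n+'0.png',p); np.savez('pics/'+n+'0.npz',p=p,d=d); print(n,optics.get_calibration(n))
E
```

```text
pics
{'time_s': 0.0, 'joint_positions': array([ 1.04500031,  0.39918789,  0.04503038,  1.53791727, -0.01872031,
        1.20690326, -0.05070136]), 'qvel': array([-0.00106019, -0.00074963, -0.00052153,  0.00126764,  0.00031951,
       -0.0004337 , -0.00048084]), 'joint_efforts': array([-1.47259965e-03, -4.75126898e+01,  1.36394698e+00, -2.54226315e+01,
        1.16254980e-02,  9.71167115e-03, -1.66683964e-05]), 'tcp_pos': array([ 0.26882633, -0.59108445,  0.23024947]), 'orientation': array([-0.14997859,  0.69173821, -0.69038006,  0.14959958]), 'wrist_force': array([ 0.48528682, -0.71512397,  0.14464115]), 'ft_torque': array([ 0.00549009, -0.04528652, -0.02232611]), 'grip_width': 0.08536268515058934}
0.0187
scene {'fx': 524.9461856748272, 'fy': 524.9461856748272, 'cx': 318.2940741042622, 'cy': 241.14646965078467, 'xyz': array([-0.2628216 , -0.50940098,  0.80156887]), 'orientation': array([ 0.79393332, -0.41962638,  0.21530823, -0.38370034])}
side {'fx': 504.58043014741907, 'fy': 504.58043014741907, 'cx': 321.793666378702, 'cy': 240.03372366432328, 'xyz': array([0.16128108, 0.90148131, 0.56035714]), 'orientation': array([-0.16661882,  0.83389712, -0.51615176,  0.10218178])}
wrist {'fx': 363.07643573164177, 'fy': 363.07643573164177, 'cx': 322.1101367272696, 'cy': 238.93530318532046, 'T_tool_cam': array([[-1.85067411e-04,  9.61439965e-01,  2.75014834e-01,
        -7.05061082e-02],
       [ 1.09098482e-04, -2.75014817e-01,  9.61439982e-01,
        -1.42165765e-01],
       [ 9.99999977e-01,  2.07934909e-04, -5.39953608e-05,
        -8.84126334e-05],
       [ 0.00000000e+00,  0.00000000e+00,  0.00000000e+00,
         1.00000000e+00]])}
```

View pics/scene0.png

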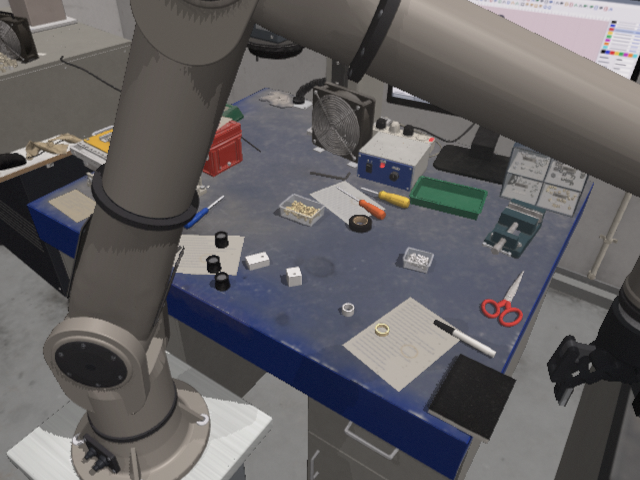

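View pics/side0.png

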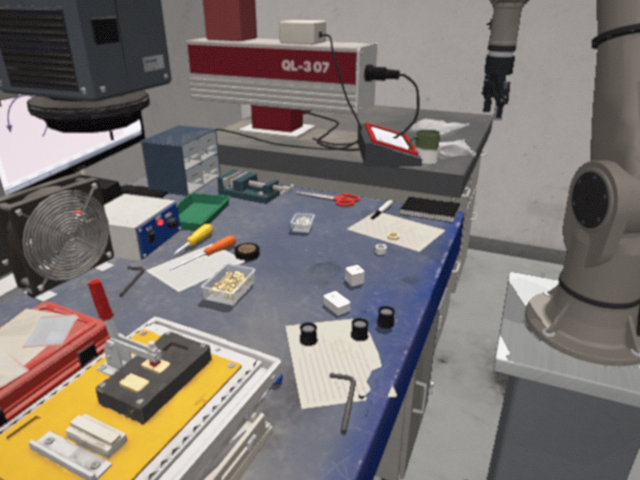

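View pics/wrist0.png

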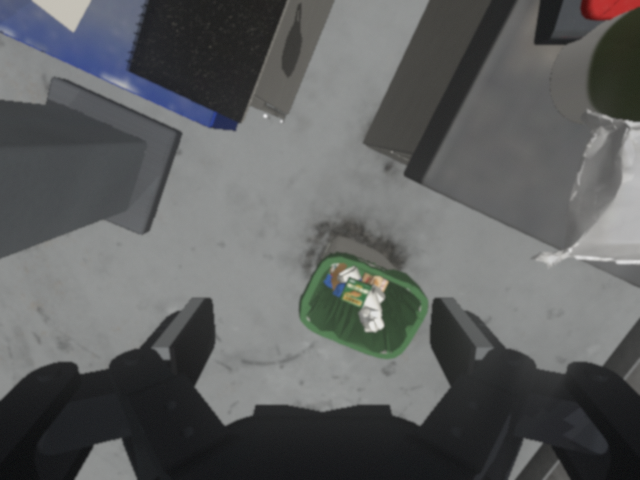

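The scene view shows loupes at (221,240), (213,264) and (222,282), the oblong block at (257,261), the cube at (294,277), the silver ring at (348,310), the brass ring at (383,330), the brass box at (302,210) and the silver box at (418,260). I'll measure these next.

```bash
cat >> h.py <<'E'
def cam(n,s=None):
    c=optics.get_calibration(n)
    if n=='wrist':
        s=s or monitor.state()
        T=np.eye(4);T[:3,:3]=R.from_quat(s['orientation']).as_matrix();T[:3,3]=s['tcp_pos']
        T=T@np.array(c['T_tool_cam'])
        return c,T[:3,:3],T[:3,3]
    return c,R.from_quat(c['orientation']).as_matrix(),np.array(c['xyz'])
def ray(C,uv,z):
    c,Rm,t=C; uv=np.atleast_2d(uv).astype(float)
    d=np.c_[(uv[:,0]-c['cx'])/c['fx'],(uv[:,1]-c['cy'])/c['fy'],np.ones(len(uv))]@Rm.T
    return t+d*((z-t[2])/d[:,2])[:,None]
def proj(C,P):
    c,Rm,t=C; q=(np.atleast_2d(P)-t)@Rm
    return np.c_[c['fx']*q[:,0]/q[:,2]+c['cx'],c['fy']*q[:,1]/q[:,2]+c['cy']]
def cloud(C,d):
    c,Rm,t=C; v,u=np.mgrid[:d.shape[0],:d.shape[1]]
    q=np.stack([(u-c['cx'])/c['fx']*d,(v-c['cy'])/c['fy']*d,d],-1)
    return q@Rm.T+t
E
python3 - <<'E'
from h import *
Cs={n:cam(n) for n in['scene','side']}
for n,b in[('scene',(170,170,430,365)),('side',(180,200,420,350))]:
    p=np.load(f'pics/{n}0.npz')['p']; save(n+'0c.png',p,b,3)
pts={'scene':dict(l1=(221,240),l2=(213,264),l3=(222,282),obl=(257,261),cube=(294,277),sr=(348,310),br=(383,330),bb=(302,210),sb=(418,260),tape=(360,223)),
'side':dict(l1=(308,333),l2=(360,328),l3=(386,317),obl=(336,302),cube=(354,275),sr=(380,249),br=(393,236),bb=(228,284),sb=(302,223),tape=(247,250))}
H=dict(l1=.015,l2=.015,l3=.015,obl=.01,cube=.015,sr=.008,br=.005,bb=.02,sb=.015,tape=.01)
for k in H:
    print(k,*[np.round(ray(Cs[n],pts[n][k],H[k])[0],3) for n in Cs], *[np.round(np.linalg.norm(ray(Cs[n],pts[n][k],H[k])[0][:2]),3) for n in Cs])
for n in Cs:
    d=np.load(f'pics/{n}0.npz')['d']; P=cloud(Cs[n],d)
    u,v=(320,300) if n=='scene' else (390,290)
    print(n,P[v,u])
E
```

```text
l1 [0.456 0.237 0.015] [0.461 0.241 0.015] 0.514 0.52
l2 [0.378 0.191 0.015] [0.381 0.191 0.015] 0.424 0.426
l3 [0.344 0.133 0.015] [0.347 0.141 0.015] 0.369 0.375
obl [0.449 0.119 0.01 ] [0.453 0.123 0.01 ] 0.465 0.47
cube [0.449 0.012 0.015] [0.453 0.019 0.015] 0.449 0.453
sr [ 0.436 -0.138  0.008] [ 0.44  -0.131  0.008] 0.457 0.459
br [ 0.43  -0.224  0.005] [ 0.431 -0.217  0.005] 0.485 0.483
bb [0.67  0.146 0.02 ] [0.675 0.16  0.02 ] 0.686 0.694
sb [ 0.664 -0.191  0.015] [ 0.665 -0.181  0.015] 0.691 0.689
tape [ 0.72  -0.001  0.01 ] [ 0.726 -0.002  0.01 ] 0.72 0.726
scene [ 0.43596686 -0.06659185 -0.00246943]
side [ 0.37188571  0.02141836 -0.00128252]
```

View pics/scene0c.png

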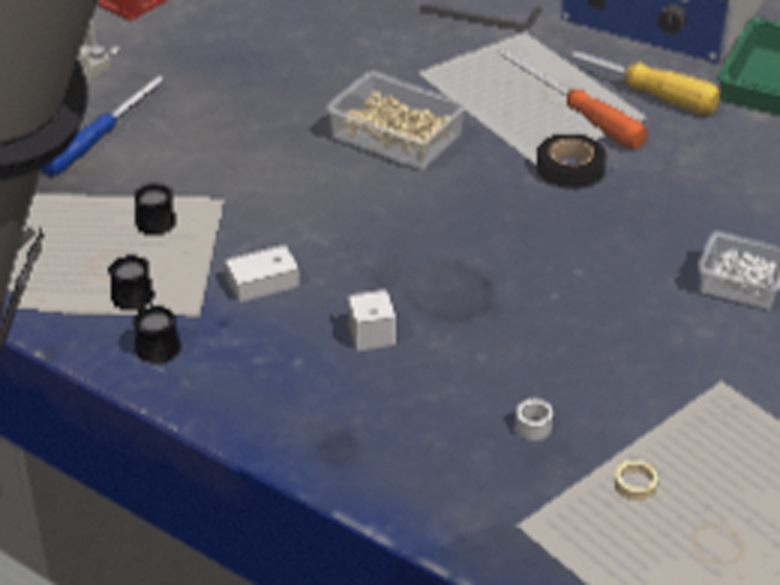

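View pics/side0c.png

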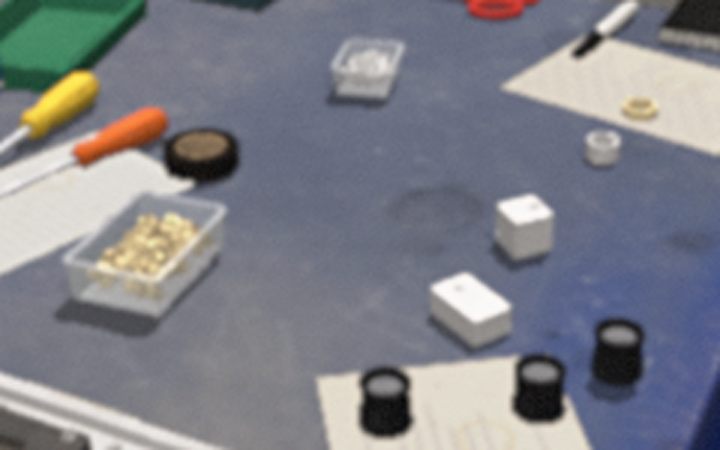

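Of the look-alikes at scene pixels (221,240), (213,264) and (222,282), the distances from the base are about 0.515, 0.425 and 0.37 m. The loupe I want is therefore the one at (221,240), standing on the paper near the screwdriver. The 3x crop confirms it is clearly separate from the others and the farthest away. I'll bring the wrist camera over the bench to measure more precisely.

```bash
cat >> h.py <<'E'
def goal(p,jaw_yaw,s=None,flip=None):
    """tool shift (m) and turn (deg) to TCP p, tool down, jaw axis (z) at jaw_yaw deg in world; picks half turn nearer unless flip given"""
    s=s or monitor.state()
    R0=R.from_quat(s['orientation']).as_matrix()
    best=None
    for i,a in enumerate((jaw_yaw,jaw_yaw+180)):
        a=np.radians(a); z=np.array([np.cos(a),np.sin(a),0]); y=np.array([0,0,-1.]); x=np.cross(y,z)
        r=R.from_matrix(R0.T@np.c_[x,y,z]).as_rotvec(degrees=True)
        if best is None or (np.linalg.norm(r)<np.linalg.norm(best) if flip is None else i==flip): best=r
    sh=R0.T@(np.array(p)-s['tcp_pos'])
    print('shift',np.round(sh,4),'turn',np.round(best,2))
E
python3 - <<'E'
from h import *
s=monitor.state(); print(R.from_quat(s['orientation']).as_matrix().round(3))
goal((.48,-.08,.26),90); goal((.48,-.08,.26),90,flip=1)
E
```

```text
[[-0.91  -0.001  0.414]
 [-0.414  0.001 -0.91 ]
 [ 0.    -1.    -0.002]]
shift [-0.4038 -0.029  -0.378 ] turn [8.000e-02 2.446e+01 2.000e-02]
shift [-0.4038 -0.029  -0.378 ] turn [8.000e-02 2.446e+01 2.000e-02]
```

Emit:
{"fn": "servo_tool", "kwargs": {"moves": "1 -0.5 -0.05 -0.4 0 24.4 0;1 -0.5 -0.05 -0.4 0 24.4 0;1 -0.5 -0.05 -0.4 0 24.4 0;1 -0.5 -0.05 -0.4 0 24.4 0;1 -0.5 -0.05 -0.4 0 24.4 0;1 -0.5 -0.05 -0.4 0 24.4 0;1 -0.5 -0.05 -0.4 0 24.4 0;1 -0.5 -0.05 -0.4 0 24.4 0"}}

```text
time_s: 1.15
tcp_pos: [0.4943, -0.1465, 0.2703]
orientation: [0.0, -0.707, 0.707, -0.0]
wrist_force: [0.7, -0.7, -0.1]
grip_width: 0.0854
```

Emit:
{"fn": "servo_tool", "kwargs": {"moves": "1 0 0 0 0 0 0;1 0 0 0 0 0 0;1 0 0 0 0 0 0;1 0 0 0 0 0 0;1 0 0 0 0 0 0;1 0 0 0 0 0 0;1 0 0 0 0 0 0;1 0 0 0 0 0 0"}}

```text
time_s: 2.15
tcp_pos: [0.4939, -0.1484, 0.2701]
orientation: [0.0, -0.707, 0.707, -0.0]
wrist_force: [0.3, 0.1, -0.5]
grip_width: 0.0857
```

```bash
cat >> h.py <<'E'
def shot(tag,n='wrist'):
    s=monitor.state(); C=cam(n,s); p,d=optics.read_camera(n); save(tag+'.png',p)
    np.savez('pics/'+tag+'.npz',p=p,d=d,R=C[1],t=C[2]); print(s['time_s'],s['tcp_pos'].round(4),s['wrist_force'].round(1),round(s['grip_width'],4)); return C,p,d
def load(tag,n='wrist'):
    f=np.load('pics/'+tag+'.npz'); return (optics.get_calibration(n),f['R'],f['t']),f['p'],f['d']
E
python3 -c "
from h import *
shot('w1')"
```

```text
2.15 [ 0.4939 -0.1484  0.2701] [ 0.3  0.1 -0.5] 0.0857
```

View pics/w1.png

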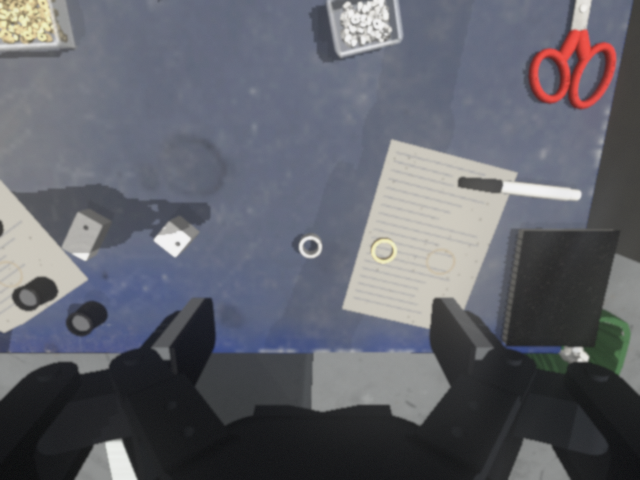

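Emit:
{"fn": "servo_tool", "kwargs": {"moves": "1 -0.07 -0.03 -0.16 0 0 0;1 -0.07 -0.03 -0.16 0 0 0;1 -0.07 -0.03 -0.16 0 0 0;1 -0.07 -0.03 -0.16 0 0 0;1 -0.07 -0.03 -0.16 0 0 0;1 -0.07 -0.03 -0.16 0 0 0;1 -0.07 -0.03 -0.16 0 0 0;1 -0.07 -0.03 -0.16 0 0 0"}}

```text
time_s: 3.2
tcp_pos: [0.5636, 0.0109, 0.3001]
orientation: [-0.0, -0.707, 0.707, 0.0]
wrist_force: [-0.1, 0.5, 0.3]
grip_width: 0.0855
```

```bash
python3 -c "
from h import *
shot('w2')"
```

```text
3.2 [0.5636 0.0109 0.3001] [-0.1  0.5  0.3] 0.0855
```

View pics/w2.png

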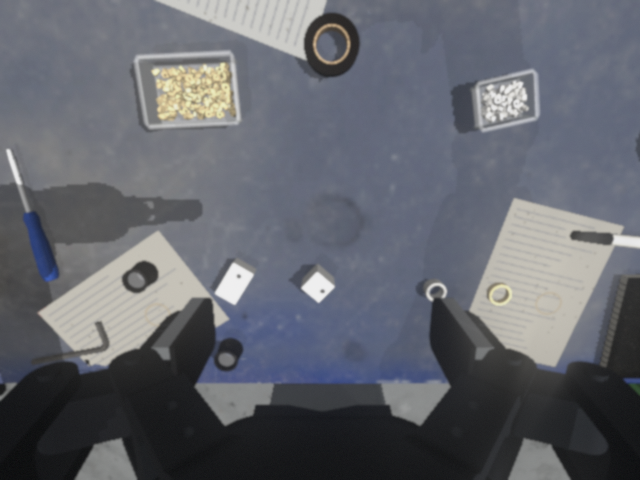

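The wrist view shows the target loupe at (140,276), the oblong block at (235,281), the cube at (318,285), the silver ring at (435,290), the brass ring at (500,294), the brass box at (188,89) and the silver box at (506,99). I'll measure them by masks and enlarged crops.

```bash
python3 - <<'E'
from h import *
C,p,d=load('w2')
a=cv2.resize(p[40:140,120:255],None,fx=5,fy=5,interpolation=cv2.INTER_CUBIC); b=cv2.resize(p[50:150,440:560],None,fx=5,fy=5,interpolation=cv2.INTER_CUBIC)
save('cbox.png',a); save('cbox2.png',b)
c=p[250:315,120:530]; save('cobj.png',c,None,1.9)
P=cloud(C,d)
for n,(u0,v0,u1,v1),zt in [('obl',(205,250,262,312),.02),('cube',(292,255,345,312),.03)]:
    m=(p[v0:v1,u0:u1].min(2)>215).astype(np.uint8); 
    cs,_=cv2.findContours(m,cv2.RETR_EXTERNAL,cv2.CHAIN_APPROX_NONE); k=max(cs,key=cv2.contourArea)[:,0]+[u0,v0]
    q=ray(C,k,zt)[:,:2]; r=cv2.minAreaRect((q*1000).astype(np.float32)); print(n,r,'zdepth',np.median(P[v0:v1,u0:u1,2][m>0]))
E
```

```text
obl ((454.8393859863281, 122.08979034423828), (28.104576110839844, 48.213558197021484), 57.639530181884766) zdepth 0.019441169555952653
cube ((454.81439208984375, 16.63170623779297), (27.839683532714844, 28.33348274230957), 46.75563049316406) zdepth 0.02937998094717667
```

View pics/cbox.png

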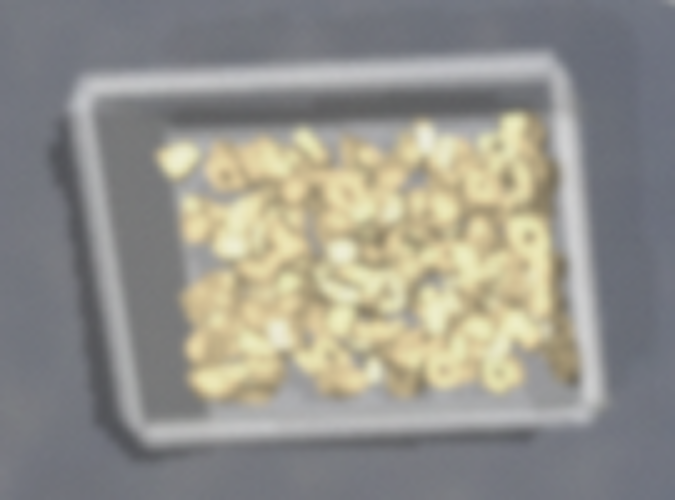

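View pics/cbox2.png

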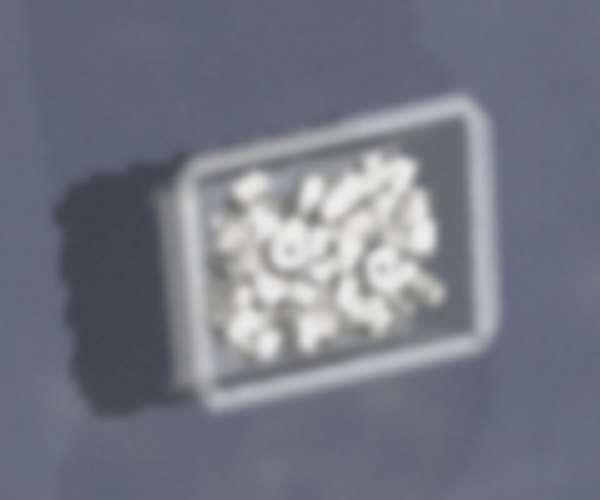

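View pics/cobj.png

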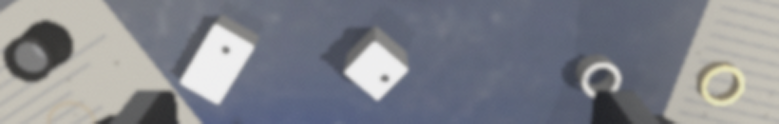

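```bash
python3 - <<'E'
from h import *
C,p,d=load('w2')
def rect(cor,z):
    q=ray(C,np.array(cor),z)[:,:2]; TL,TR,BR,BL=q   # TL: far-left
    ax=(TL+TR-BR-BL)/2; ay=(TL+BL-TR-BR)/2; cen=q.mean(0)
    yawx=np.degrees(np.arctan2(ax[1],ax[0])); yawy=np.degrees(np.arctan2(-ay[0],ay[1]))
    print('sizes',np.linalg.norm(ax).round(4),np.linalg.norm(ay).round(4),'cen',cen.round(4),'yaw',yawx.round(2),yawy.round(2))
    return cen
f=lambda L,o:[(x/5+o[0]-.4,y/5+o[1]-.4) for x,y in L]
B=rect(f([(75,75),(565,50),(605,420),(130,445)],(120,40)),.032)
S=rect(f([(185,160),(475,92),(497,350),(212,410)],(440,50)),.026)
# rings : top face contour
hsv=cv2.cvtColor(p,cv2.COLOR_RGB2HSV)
for n,(u,v),z in [('brass',(500,294),.01),('loupetop',(135,279),.031),('silver',(436,291),.016)]:
    print(n,ray(C,(u,v),z).round(4))
save('rb.png',p,(410,265,530,315),6); save('lp.png',p,(110,250,170,300),8)
E
```

```text
sizes 0.0725 0.1021 cen [0.6795 0.1518] yaw 2.09 2.75
sizes 0.0527 0.0614 cen [ 0.6695 -0.1887] yaw 13.71 12.11
brass [[ 0.4361 -0.2191  0.01  ]]
loupetop [[0.4657 0.2388 0.031 ]]
silver [[ 0.443  -0.1338  0.016 ]]
```

View pics/rb.png

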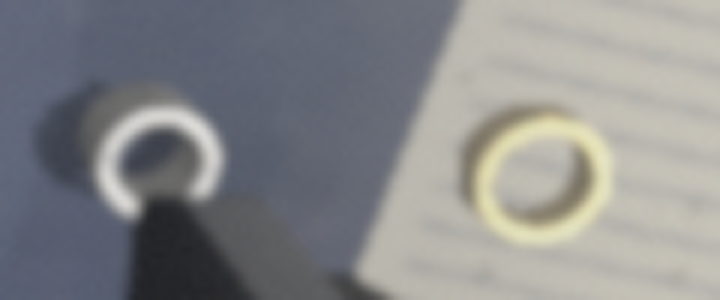

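View pics/lp.png

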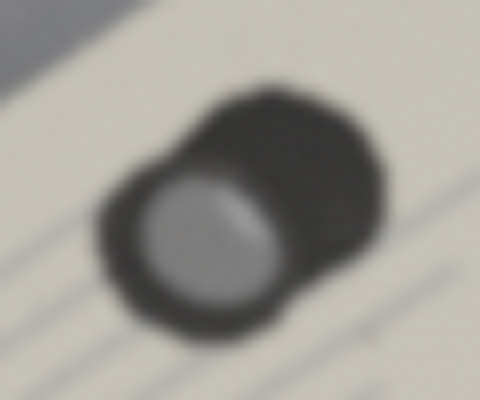

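Box sizes agree with those given: 72.5x102 mm and 52.7x61 mm. The targets are oblong (0.588,0.148) at yaw 2.4°, cube (0.590,-0.207) at yaw 13°, and loupe (0.591,0.076). I'll pick the oblong first, gripping it by its 50 mm ends.

```bash
python3 -c "
from h import *
print(monitor.state()['joint_positions'].round(3))
goal((.4548,.1221,.08),-32.4)"
```

```text
[ 0.168  0.21  -0.313  1.643  0.067  1.299 -1.727]
shift [ 0.1088  0.2201 -0.111 ] turn [-1.000e-02 -5.759e+01  0.000e+00]
```

Emit:
{"fn": "servo_tool", "kwargs": {"moves": "1 0.109 0.15 -0.111 0 -57.6 0;1 0.109 0.15 -0.111 0 -57.6 0;1 0.109 0.15 -0.111 0 -57.6 0;1 0.109 0.15 -0.111 0 -57.6 0;1 0.109 0.22 -0.111 0 -57.6 0;1 0.109 0.22 -0.111 0 -57.6 0;1 0.109 0.22 -0.111 0 -57.6 0;1 0.109 0.22 -0.111 0 -57.6 0"}}

```text
time_s: 4.25
tcp_pos: [0.4556, 0.1228, 0.081]
orientation: [0.34, -0.619, 0.62, -0.341]
wrist_force: [-0.3, 0.1, -0.5]
grip_width: 0.0853
```

```bash
python3 -c "
from h import *
shot('w3')
goal((.4548,.1221,.03),-32.4)
goal((.4548,.1221,.003),-32.4)"
```

```text
4.25 [0.4556 0.1228 0.081 ] [-0.3  0.1 -0.5] 0.0853
shift [ 0.0011  0.0512 -0.0005] turn [-0.1  -0.01 -0.09]
shift [ 0.0012  0.0782 -0.0005] turn [-0.1  -0.01 -0.09]
```

View pics/w3.png

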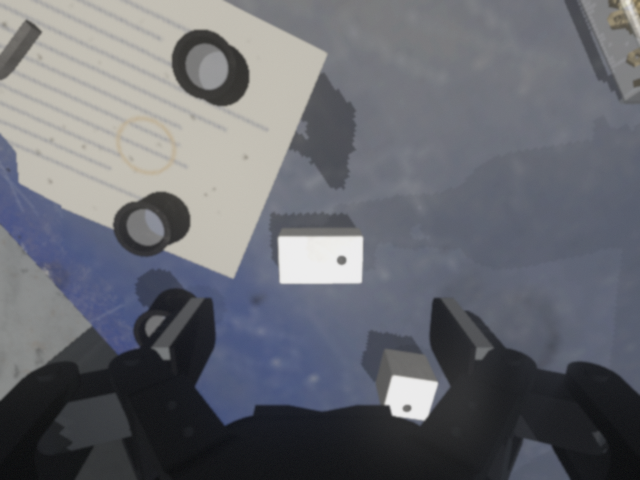

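The block is centred between the fingers at (320,258), and both loupes and the cube are clear of the finger paths. I'll descend and grip.

Emit:
{"fn": "servo_tool", "kwargs": {"moves": "1 0.001 0.04 0 0 0 0;1 0.001 0.06 0 0 0 0;1 0.001 0.078 0 0 0 0;1 0.001 0.078 0 0 0 0;0.3 0.001 0.078 0 0 0 0;0.3 0.001 0.078 0 0 0 0;0.3 0.001 0.078 0 0 0 0;0.3 0.001 0.078 0 0 0 0", "force": 35}}

```text
time_s: 5.3
tcp_pos: [0.4551, 0.122, 0.0033]
orientation: [0.34, -0.619, 0.62, -0.342]
wrist_force: [-0.4, -0.3, 6.4]
grip_width: 0.0492
```

```bash
python3 -c "
from h import *
shot('w4')
goal((.588,.148,.08),-87.6)"
```

```text
5.3 [0.4551 0.122  0.0033] [-0.4 -0.3  6.4] 0.0492
shift [-0.0932 -0.0764  0.0985] turn [-0.06 55.24 -0.12]
```

View pics/w4.png

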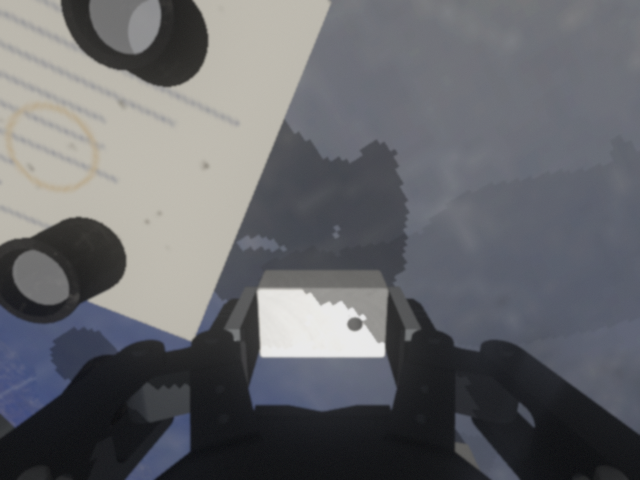

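Gripped: the opening is 49.2 mm and the block spans (258–386, 288–357) between the pads. I'll carry it over.

Emit:
{"fn": "servo_tool", "kwargs": {"moves": "0.3 0 -0.03 0 0 0 0;0.3 0 -0.06 0 0 0 0;0.3 -0.093 -0.076 0.0985 0 55.2 0;0.3 -0.093 -0.076 0.0985 0 55.2 0;0.3 -0.093 -0.076 0.0985 0 55.2 0;0.3 -0.093 -0.076 0.0985 0 55.2 0;0.3 -0.093 -0.076 0.0985 0 55.2 0;0.3 -0.093 -0.076 0.0985 0 55.2 0"}}

```text
time_s: 6.35
tcp_pos: [0.5869, 0.1476, 0.0781]
orientation: [0.015, -0.707, 0.707, -0.015]
wrist_force: [-0.2, -0.7, -0.8]
grip_width: 0.0491
```

```bash
python3 -c "
from h import *
shot('w5')
goal((.588,.148,.004),-87.6)"
```

```text
6.35 [0.5869 0.1476 0.0781] [-0.2 -0.7 -0.8] 0.0491
shift [-0.0012  0.0742 -0.0004] turn [-0.02  0.13  0.  ]
```

View pics/w5.png

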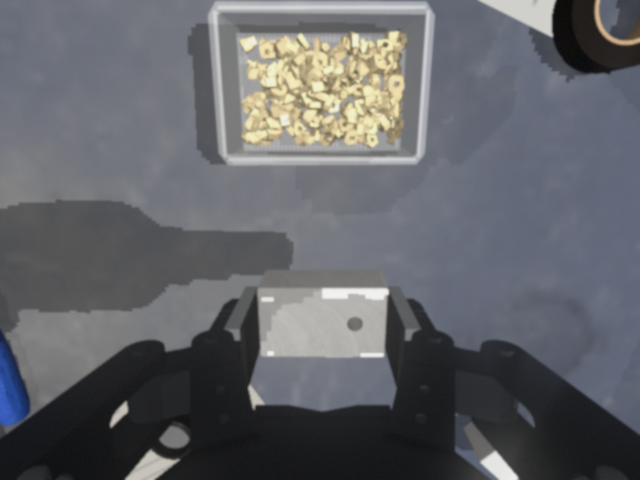

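```bash
python3 -c "
from h import *
C,p,d=load('w5')
q=ray(C,[(209,2),(436,2),(421,164),(222,164)],.032)[:,:2]; print(q.round(4),q.mean(0))
b=ray(C,[(258,288),(386,288),(386,357),(258,357)],.078+.017-.0033)[:,:2]; print(b.round(4),b.mean(0))
"
```

```text
[[0.713  0.205 ]
 [0.7176 0.1019]
 [0.6452 0.1001]
 [0.6408 0.2014]] [0.67915835 0.15210774]
[[0.5998 0.1732]
 [0.602  0.1242]
 [0.5717 0.1214]
 [0.5695 0.1733]] [0.58574386 0.14800561]
```

The box centre re-measures at (0.679,0.152), which agrees with the first view. Lowering and releasing.

Emit:
{"fn": "servo_tool", "kwargs": {"moves": "0.3 -0.002 0.05 0 0 0 0;0.3 -0.002 0.068 0 0 0 0;0.3 -0.002 0.0745 0 0 0 0;0.3 -0.002 0.0745 0 0 0 0;0.75 -0.002 0.0745 0 0 0 0;0.75 -0.002 0.0745 0 0 0 0;0.75 -0.002 0.0745 0 0 0 0;0.75 -0.002 0.06 0 0 0 0"}}

```text
time_s: 7.4
tcp_pos: [0.588, 0.1474, 0.0177]
orientation: [0.016, -0.707, 0.707, -0.014]
wrist_force: [-0.3, 0.2, 0.3]
grip_width: 0.0639
```

Emit:
{"fn": "servo_tool", "kwargs": {"moves": "0.75 0 -0.05 0 0 0 0;0.75 0 -0.1 0 0 0 0;0.75 0 -0.1 0 0 0 0;0.75 0 -0.1 0 0 0 0;1 0 -0.1 0 0 0 0;1 0 -0.1 0 0 0 0;1 0 -0.1 0 0 0 0;1 0 -0.1 0 0 0 0"}}

```text
time_s: 8.4
tcp_pos: [0.5889, 0.1477, 0.1177]
orientation: [0.015, -0.707, 0.707, -0.015]
wrist_force: [0.1, -0.2, -0.1]
grip_width: 0.0855
```

```bash
python3 -c "
from h import *
shot('w6')
goal((.4548,.0166,.06),-43.2)
goal((.4548,.0166,.06),-133.2)"
```

```text
8.4 [0.5889 0.1477 0.1177] [ 0.1 -0.2 -0.1] 0.0855
shift [0.1396 0.0579 0.1252] turn [ 0.000e+00 -4.434e+01  2.000e-02]
shift [0.1396 0.0579 0.1252] turn [-2.000e-02  4.566e+01  2.000e-02]
```

View pics/w6.png

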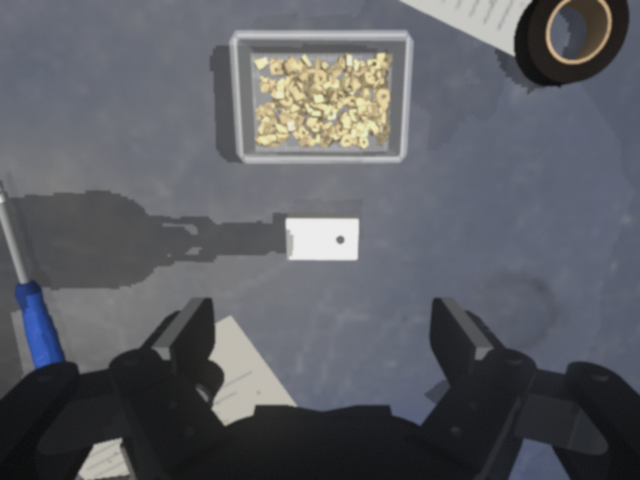

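```bash
python3 -c "
from h import *
C,p,d=load('w6')
q=ray(C,[(231,31),(412,31),(408,162),(237,162)],.032)[:,:2]; print(q.mean(0),(q[0]+q[1]-q[2]-q[3])/2,(q[0]+q[3]-q[2]-q[1])/2)
m=(p.min(2)>190).astype(np.uint8); m[:200]=0; m[280:]=0
cs,_=cv2.findContours(m,cv2.RETR_EXTERNAL,cv2.CHAIN_APPROX_NONE); k=max(cs,key=cv2.contourArea)[:,0]
print(cv2.minAreaRect((ray(C,k,.02)[:,:2]*1000).astype(np.float32)))
"
```

```text
[0.67924917 0.15196023] [0.0719531  0.00368634] [-0.00445692  0.1032771 ]
((590.339111328125, 148.09127807617188), (28.60784149169922, 49.134803771972656), 2.466092586517334)
```

Emit:
{"fn": "servo_tool", "kwargs": {"moves": "1 0.14 0 0.125 0 -44.3 0;1 0.14 0 0.125 0 -44.3 0;1 0.14 0 0.125 0 -44.3 0;1 0.14 0 0.125 0 -44.3 0;1 0.14 0.04 0.125 0 -44.3 0;1 0.14 0.04 0.125 0 -44.3 0;1 0.14 0.04 0.125 0 -44.3 0;1 0.14 0.04 0.125 0 -44.3 0"}}

```text
time_s: 9.45
tcp_pos: [0.4557, 0.0171, 0.0793]
orientation: [0.28, -0.649, 0.649, -0.281]
wrist_force: [-0.5, 0.1, 0.7]
grip_width: 0.0855
```

```bash
python3 -c "
from h import *
shot('w7')
goal((.4548,.0166,.006),-43.2)"
```

```text
9.45 [0.4557 0.0171 0.0793] [-0.5  0.1  0.7] 0.0855
shift [ 0.001   0.0732 -0.0003] turn [-0.09 -0.03 -0.08]
```

View pics/w7.png

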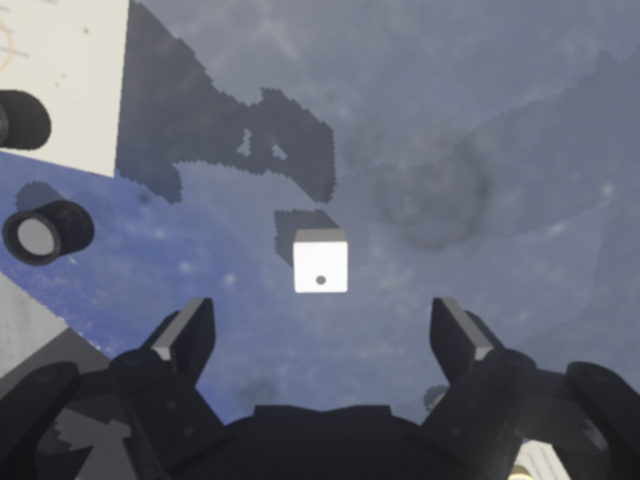

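Oblong placed at (0.590,0.148), yaw 2.5°, which is −89 mm from the box centre and on its midline. The cube is centred at (320,265). Grip it.

Emit:
{"fn": "servo_tool", "kwargs": {"moves": "1 0.001 0.04 0 0 0 0;1 0.001 0.06 0 0 0 0;1 0.001 0.074 0 0 0 0;1 0.001 0.074 0 0 0 0;0.1 0.001 0.074 0 0 0 0;0.1 0.001 0.074 0 0 0 0;0.1 0.001 0.074 0 0 0 0;0.1 0.001 0.074 0 0 0 0"}}

```text
time_s: 10.5
tcp_pos: [0.4545, 0.0161, 0.0047]
orientation: [0.28, -0.649, 0.649, -0.281]
wrist_force: [0.5, -1.3, 5.1]
grip_width: 0.0296
```

```bash
python3 -c "
from h import *
shot('w8')
goal((.590,-.207,.09),-77)"
```

```text
10.5 [0.4545 0.0161 0.0047] [ 0.5 -1.3  5.1] 0.0296
shift [ 0.0696 -0.0851  0.2516] turn [-0.05 33.75 -0.06]
```

View pics/w8.png

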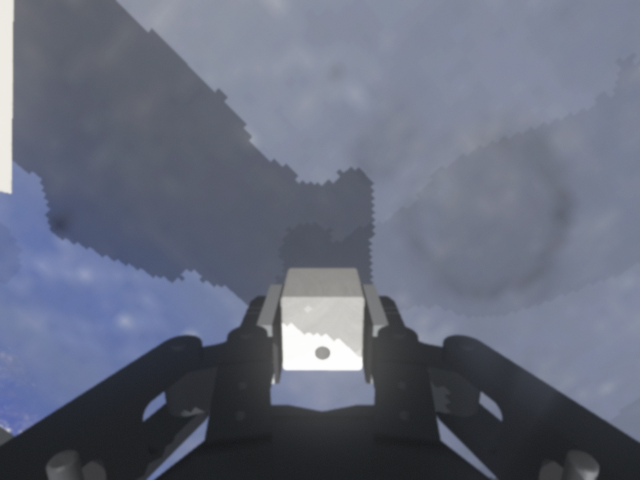

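Emit:
{"fn": "servo_tool", "kwargs": {"moves": "0.1 0 -0.04 0 0 0 0;0.1 0 -0.085 0 0 0 0;0.1 0.07 -0.085 0.2515 0 33.7 0;0.1 0.07 -0.085 0.2515 0 33.7 0;0.1 0.07 -0.085 0.2515 0 33.7 0;0.1 0.07 -0.085 0.2515 0 33.7 0;0.1 0.07 -0.085 0.2515 0 33.7 0;0.1 0.07 -0.085 0.2515 0 33.7 0"}}

```text
time_s: 11.55
tcp_pos: [0.5885, -0.2074, 0.0883]
orientation: [-0.08, 0.703, -0.702, 0.079]
wrist_force: [-1.4, 0.1, -1.6]
grip_width: 0.0296
```

```bash
python3 -c "
from h import *
shot('w9')
goal((.590,-.207,.0055),-77)"
```

```text
11.55 [ 0.5885 -0.2074  0.0883] [-1.4  0.1 -1.6] 0.0296
shift [-0.0015  0.0829  0.0017] turn [0.11 0.11 0.08]
```

View pics/w9.png

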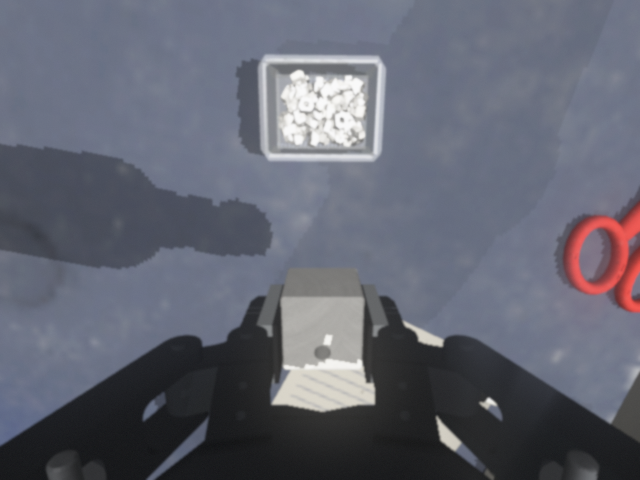

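```bash
python3 -c "
from h import *
C,p,d=load('w9')
q=ray(C,[(258,56),(385,56),(382,160),(262,160)],.026)[:,:2]; ax=(q[0]+q[1]-q[2]-q[3])/2; ay=(q[0]+q[3]-q[2]-q[1])/2
print(q.mean(0),np.linalg.norm(ax),np.linalg.norm(ay),np.degrees(np.arctan2(ax[1],ax[0])),np.degrees(np.arctan2(-ay[0],ay[1])))
a=np.radians(13); u=np.array([np.cos(a),np.sin(a)]); print(q.mean(0)-.0815*u)
zt=.0883+.03-.0047
b=ray(C,[(282,296),(363,296),(365,369),(280,369)],zt)[:,:2]; print(b.mean(0), (b[0]+b[1]-b[2]-b[3])/2,(b[0]+b[3]-b[2]-b[1])/2)
"
```

```text
[ 0.66952492 -0.18823406] 0.052100874041945903 0.06555573529421707 13.274457813059758 12.994688712901317
[ 0.59011376 -0.20656757]
[ 0.58992978 -0.20703765] [0.02890993 0.00668201] [-0.00677545  0.02927107]
```

The silver box re-measures at (0.6695,-0.188), yaw 13°, size 52x65.6 mm. The held cube is already over its target, so I'll go straight down.

Emit:
{"fn": "servo_tool", "kwargs": {"moves": "0.1 0 0.05 0 0 0 0;0.1 0 0.075 0 0 0 0;0.1 0 0.083 0 0 0 0;0.1 0 0.083 0 0 0 0;0.55 0 0.083 0 0 0 0;0.55 0 0.083 0 0 0 0;0.55 0 0.083 0 0 0 0;0.55 0 0.07 0 0 0 0"}}

```text
time_s: 12.6
tcp_pos: [0.5882, -0.207, 0.0188]
orientation: [-0.081, 0.703, -0.702, 0.08]
wrist_force: [-0.8, -0.3, 0.1]
grip_width: 0.0476
```

Emit:
{"fn": "servo_tool", "kwargs": {"moves": "0.55 0 -0.05 0 0 0 0;0.55 0 -0.1 0 0 0 0;0.55 0 -0.1 0 0 0 0;0.55 0 -0.1 0 0 0 0;1 0 -0.1 0 0 0 0;1 0 -0.1 0 0 0 0;1 0 -0.1 0 0 0 0;1 0 -0.1 0 0 0 0"}}

```text
time_s: 13.6
tcp_pos: [0.5889, -0.2072, 0.1188]
orientation: [-0.081, 0.703, -0.702, 0.08]
wrist_force: [0.1, 0.2, 0.2]
grip_width: 0.0853
```

```bash
python3 -c "
from h import *
C,p,d=shot('w10')
m=(p.min(2)>200).astype(np.uint8); m[:180]=0; m[290:]=0;m[:,:260]=0;m[:,390:]=0
cs,_=cv2.findContours(m,cv2.RETR_EXTERNAL,cv2.CHAIN_APPROX_NONE); k=max(cs,key=cv2.contourArea)[:,0]
print(cv2.minAreaRect((ray(C,k,.03)[:,:2]*1000).astype(np.float32)))
goal((.4361,-.2191,.06),-90)
"
```

```text
13.6 [ 0.5889 -0.2072  0.1188] [0.1 0.2 0.2] 0.0853
((590.313720703125, -205.67996215820312), (28.382450103759766, 28.582374572753906), 13.07136058807373)
shift [ 0.1516  0.0589 -0.0229] turn [1.000e-02 1.306e+01 2.000e-02]
```

View pics/w10.png

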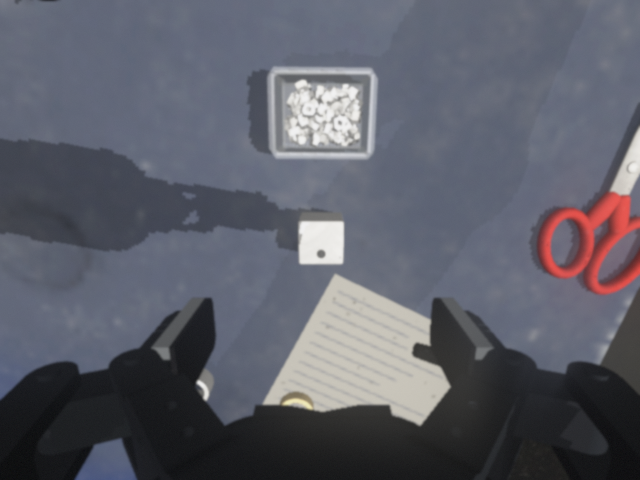

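Cube placed at (0.590,-0.206), yaw 13°. Next is the brass ring.

Emit:
{"fn": "servo_tool", "kwargs": {"moves": "0.75 0.151 0.01 -0.023 0 13 0;0.75 0.151 0.01 -0.023 0 13 0;0.75 0.151 0.04 -0.023 0 13 0;0.75 0.151 0.04 -0.023 0 13 0;0.75 0.151 0.04 -0.023 0 13 0;0.75 0.151 0.04 -0.023 0 13 0;0.75 0.151 0.04 -0.023 0 13 0;0.75 0.151 0.04 -0.023 0 13 0"}}

```text
time_s: 14.65
tcp_pos: [0.4375, -0.2189, 0.0794]
orientation: [0.0, -0.707, 0.707, -0.001]
wrist_force: [-0.7, 0.0, -0.2]
grip_width: 0.064
```

```bash
cat >> h.py <<'E'
def ring(C,p,box,mask,z):
    u0,v0,u1,v1=box; m=np.zeros(p.shape[:2],np.uint8); m[v0:v1,u0:u1]=mask(p)[v0:v1,u0:u1]
    cs,_=cv2.findContours(m,cv2.RETR_EXTERNAL,cv2.CHAIN_APPROX_NONE); k=max(cs,key=cv2.contourArea)[:,0]
    (x,y),r=cv2.minEnclosingCircle((ray(C,k,z)[:,:2]*1000).astype(np.float32)); print('ring',x,y,'dia',2*r,'px',k.mean(0)); return x/1000,y/1000
E
python3 -c "
from h import *
C,p,d=shot('w11')
sat=lambda p:((p[:,:,0].astype(int)-p[:,:,2]>45)&(p[:,:,0]>170)).astype(np.uint8)
x,y=ring(C,p,(230,180,420,330),sat,.01)
goal((x,y,.002),-90)
"
```

```text
14.65 [ 0.4375 -0.2189  0.0794] [-0.7  0.  -0.2] 0.064
ring 435.3100280761719 -219.67062377929688 dia 29.18830680847168 px [327.81632653 257.36734694]
shift [0.002  0.0773 0.0008] turn [-0.01  0.08 -0.03]
```

View pics/w11.png

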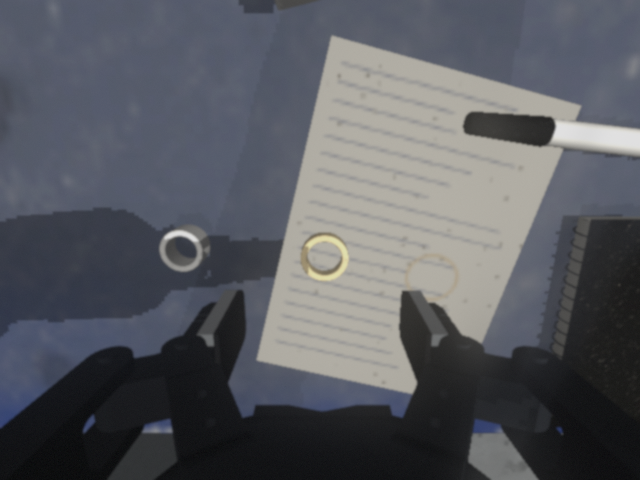

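The brass ring is at (325,257) and its 29.2 mm diameter matches. I'll close on it low.

Emit:
{"fn": "servo_tool", "kwargs": {"moves": "0.75 0.002 0.04 0.001 0 0 0;0.75 0.002 0.06 0.001 0 0 0;0.75 0.002 0.0755 0.001 0 0 0;0.75 0.002 0.0755 0.001 0 0 0;0.1 0.002 0.0755 0.001 0 0 0;0.1 0.002 0.0755 0.001 0 0 0;0.1 0.002 0.0755 0.001 0 0 0;0.1 0.002 0.0755 0.001 0 0 0", "force": 30}}

```text
time_s: 15.7
tcp_pos: [0.4357, -0.2203, 0.0047]
orientation: [-0.0, -0.707, 0.707, -0.001]
wrist_force: [-0.7, 0.3, 6.6]
grip_width: 0.028
```

```bash
python3 -c "
from h import *
shot('w12')
goal((.5903,.1481,.09),-87.5)"
```

```text
15.7 [ 0.4357 -0.2203  0.0047] [-0.7  0.3  6.6] 0.028
shift [-0.1551 -0.0854 -0.3682] turn [-0.05 -2.44 -0.1 ]
```

View pics/w12.png

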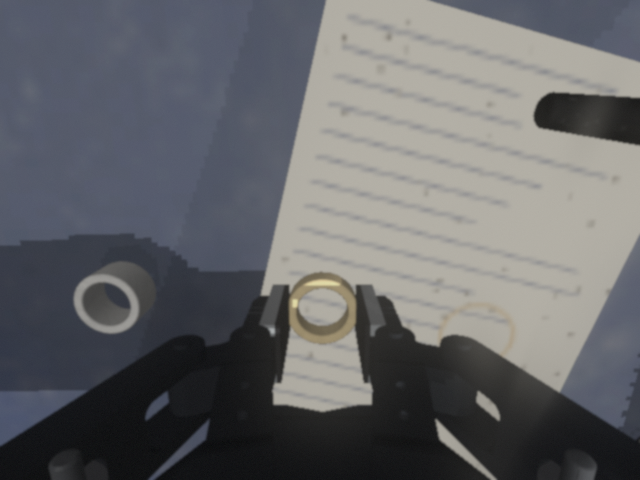

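```bash
python3 -c "
from h import *
C,p,d=load('w12')
sat=lambda p:((p[:,:,0].astype(int)-p[:,:,2]>35)&(p[:,:,0]>120)).astype(np.uint8)
x,y=ring(C,p,(292,265,356,350),sat,.01)
save('w12c.png',p,(240,250,410,390),4.5)
# where pads' plane is
for z in (.0047,.0237): print(proj(C,(.4357,-.2203,z)))
"
```

```text
ring 436.2205505371094 -220.3793182373047 dia 30.59984016418457 px [322.34375    309.39583333]
[[322.98663328 305.41793518]]
[[323.15596603 327.92442568]]
```

View pics/w12c.png

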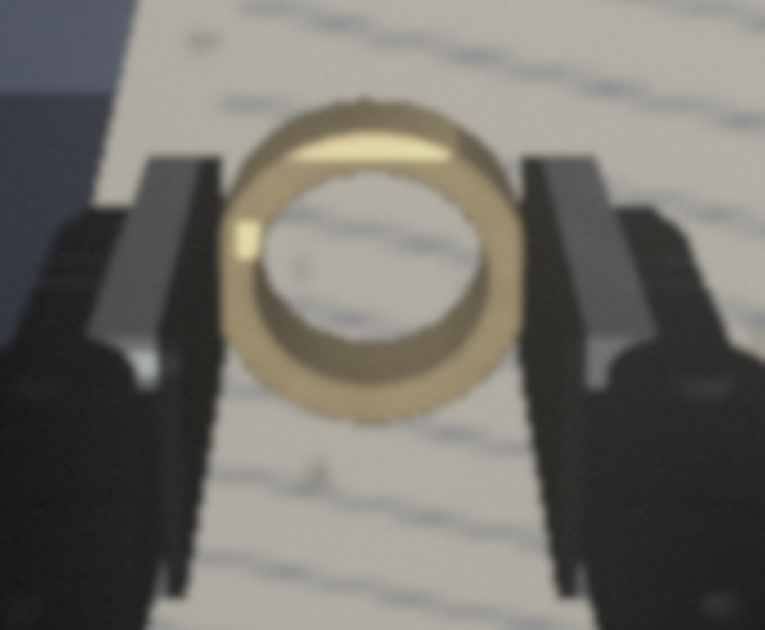

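The ring is held centred at (0.436,-0.220). Carry it to the oblong block.

Emit:
{"fn": "servo_tool", "kwargs": {"moves": "0.1 0 -0.04 0 0 0 0;0.1 0 -0.085 0 0 0 0;0.1 -0.155 -0.085 -0.368 0 -2.5 0;0.1 -0.155 -0.085 -0.368 0 -2.5 0;0.1 -0.155 -0.085 -0.368 0 -2.5 0;0.1 -0.155 -0.085 -0.368 0 -2.5 0;0.1 -0.155 -0.085 -0.368 0 -2.5 0;0.1 -0.155 -0.085 -0.368 0 -2.5 0"}}

```text
time_s: 16.75
tcp_pos: [0.5807, 0.1275, 0.0888]
orientation: [0.015, -0.707, 0.707, -0.016]
wrist_force: [0.4, -1.2, 0.0]
grip_width: 0.0277
```

```bash
python3 -c "
from h import *
print(monitor.state()['tcp_pos'])
goal((.5903,.1481,.05),-87.5)"
```

```text
[0.58069834 0.12748783 0.08882856]
shift [-0.0105  0.0388 -0.0202] turn [-0.02  0.04 -0.04]
```

Emit:
{"fn": "servo_tool", "kwargs": {"moves": "0.1 -0.009 0.03 -0.019 0 0 0;0.1 -0.009 0.03 -0.019 0 0 0;0.1 -0.009 0.03 -0.019 0 0 0;0.1 -0.009 0.03 -0.019 0 0 0;0.1 -0.009 0.03 -0.019 0 0 0;0.1 -0.009 0.03 -0.019 0 0 0;0.1 -0.009 0.03 -0.019 0 0 0;0.1 -0.009 0.03 -0.019 0 0 0"}}

```text
time_s: 17.75
tcp_pos: [0.5882, 0.1452, 0.0586]
orientation: [0.016, -0.707, 0.707, -0.016]
wrist_force: [0.5, -0.6, -0.3]
grip_width: 0.0277
```

```bash
python3 -c "
from h import *
C,p,d=shot('w13')
save('w13c.png',p,(220,200,430,390),3.8)
goal((.5903,.1481,.0255),-87.5)"
```

```text
17.75 [0.5882 0.1452 0.0586] [ 0.5 -0.6 -0.3] 0.0277
shift [-0.0023  0.0331 -0.0028] turn [-0.01  0.06  0.  ]
```

View pics/w13c.png

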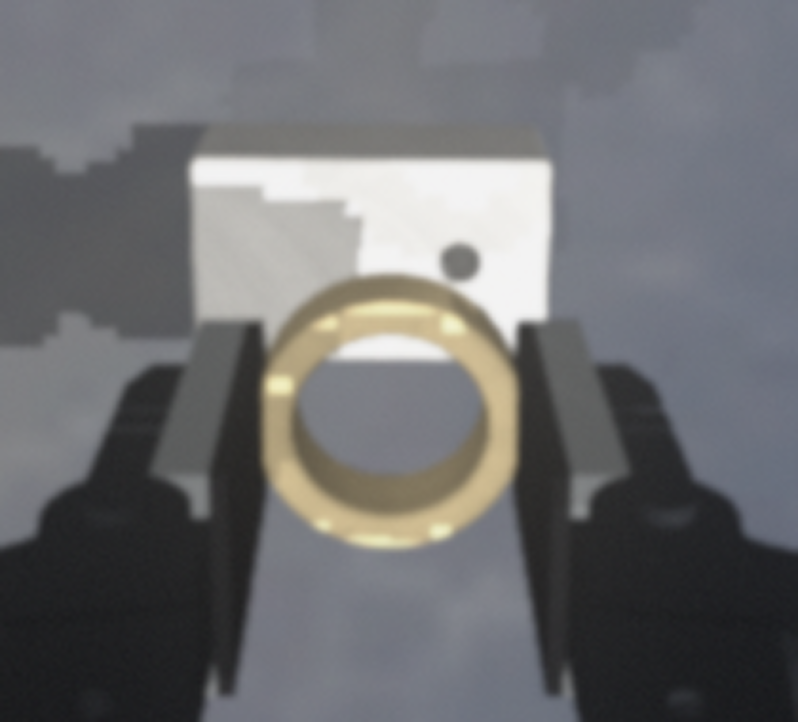

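```bash
python3 -c "
from h import *
C,p,d=load('w13')
q=ray(C,np.array([(190,157),(552,157),(395,360)])/3.8+[220,200],.02)[:,:2]; print(q, np.linalg.norm(q[0]-q[1]))
c=q[:2].mean(0); a=np.radians(2.5); print('block',c-.015*np.array([np.cos(a),np.sin(a)]))
z=.0586+.01-.0047
r=ray(C,np.array([(390,425)])/3.8+[220,200],z); print('ring',r)
"
```

```text
[[0.60431527 0.17337553]
 [0.60653026 0.12398922]
 [0.57544229 0.144014  ]] 0.04943595834489629
block [0.59043704 0.14802809]
ring [[0.58784043 0.14535716 0.0639    ]]
```

The block measures (0.5904,0.148) from this view, against (0.5903,0.1481) before. Lower with a correction of 2.5/3 mm.

Emit:
{"fn": "servo_tool", "kwargs": {"moves": "0.1 -0.0025 0 -0.003 0 0 0;0.1 -0.0025 0.02 -0.003 0 0 0;0.1 -0.0025 0.028 -0.003 0 0 0;0.1 -0.0025 0.033 -0.003 0 0 0;0.1 -0.0025 0.033 -0.003 0 0 0;0.6 -0.0025 0.033 -0.003 0 0 0;0.6 -0.0025 0.033 -0.003 0 0 0;0.6 -0.0025 0.033 -0.003 0 0 0"}}

```text
time_s: 18.8
tcp_pos: [0.5906, 0.1483, 0.0257]
orientation: [0.016, -0.707, 0.707, -0.016]
wrist_force: [-0.2, 0.0, 0.8]
grip_width: 0.0513
```

Emit:
{"fn": "servo_tool", "kwargs": {"moves": "0.6 0 -0.03 0 0 0 0;0.6 0 -0.08 0 0 0 0;0.6 0 -0.08 0 0 0 0;0.6 0 -0.08 0 0 0 0;0.6 0 -0.08 0 0 0 0;0.6 0 -0.08 0 0 0 0;0.6 0 -0.08 0 0 0 0;0.6 0 -0.08 0 0 0 0"}}

```text
time_s: 19.8
tcp_pos: [0.5904, 0.1483, 0.1053]
orientation: [0.016, -0.707, 0.707, -0.016]
wrist_force: [-0.2, -0.3, -0.3]
grip_width: 0.0513
```

```bash
python3 -c "
from h import *
C,p,d=shot('w14')
save('w14c.png',p,(230,190,410,310),4.4)
goal((.465,.239,.09),-60)
goal((.465,.239,.09),-10)
goal((.443,-.134,.09),-90)
"
```

```text
19.8 [0.5904 0.1483 0.1053] [-0.2 -0.3 -0.3] 0.0513
shift [ 0.1213  0.0154 -0.0963] turn [-1.000e-02 -2.744e+01  2.000e-02]
shift [ 0.1213  0.0154 -0.0963] turn [ 0.000e+00 -7.744e+01  2.000e-02]
shift [0.1599 0.0155 0.2754] turn [-0.01  2.56  0.01]
```

View pics/w14c.png

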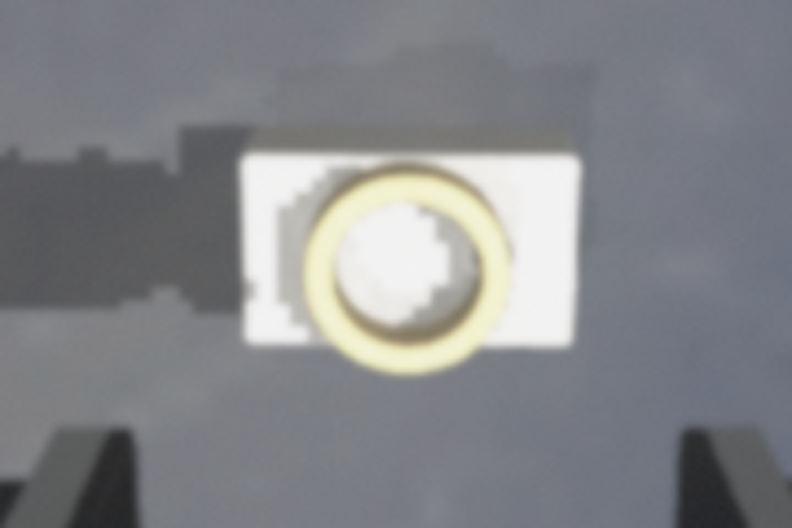

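```bash
python3 -c "
from h import *
C,p,d=load('w14')
f=lambda L:np.array(L)/4.4+[230,190]
print(ray(C,f([(240,153),(582,155),(575,347),(245,345)]),.02)[:,:2].mean(0), ray(C,f([(408,272)]),.03))
"
```

```text
[0.59012788 0.14785984] [[0.59017675 0.14825803 0.03      ]]
```

The brass ring is centred on the block to within 0.5 mm. Now the loupe, gripped at jaw yaw −45°.

Emit:
{"fn": "servo_tool", "kwargs": {"moves": "0.8 0.121 0.01 -0.096 0 -42.4 0;0.8 0.121 0.01 -0.096 0 -42.4 0;0.8 0.121 0.01 -0.096 0 -42.4 0;0.8 0.121 0.01 -0.096 0 -42.4 0;0.8 0.121 0.01 -0.096 0 -42.4 0;0.8 0.121 0.01 -0.096 0 -42.4 0;0.8 0.121 0.01 -0.096 0 -42.4 0;0.8 0.121 0.01 -0.096 0 -42.4 0"}}

```text
time_s: 20.85
tcp_pos: [0.4656, 0.2386, 0.0956]
orientation: [0.27, -0.653, 0.654, -0.27]
wrist_force: [0.3, -0.3, -0.4]
grip_width: 0.0684
```

```bash
python3 -c "
from h import *
shot('w15')
goal((.465,.2385,.007),-45)
"
```

```text
20.85 [0.4656 0.2386 0.0956] [ 0.3 -0.3 -0.4] 0.0684
shift [ 0.0005  0.0885 -0.0003] turn [-0.01 -0.1   0.  ]
```

View pics/w15.png

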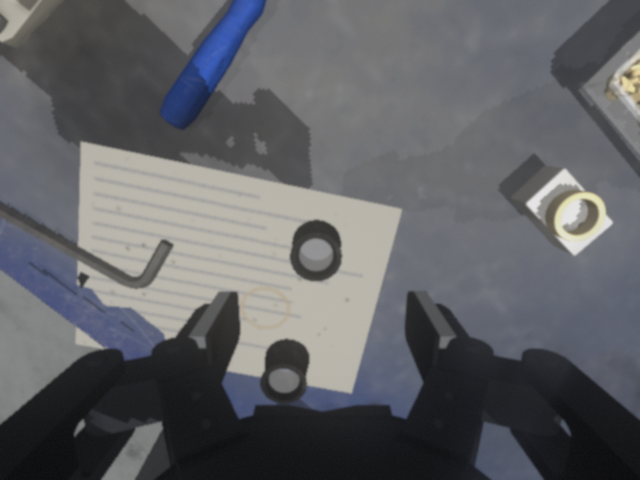

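```bash
python3 -c "
from h import *
C,p,d=load('w15')
print(ray(C,[(316,254),(290,254),(342,254),(316,280)],.031))
P=cloud(C,d); print(P[230:236,316,2],P[255,316])
save('w15c.png',p,(260,190,370,300),5)
"
```

```text
[[0.46456406 0.24244643 0.031     ]
 [0.4535658  0.25348501 0.031     ]
 [0.47556215 0.23140803 0.031     ]
 [0.45264393 0.23068006 0.031     ]]
[0.01999745 0.02760019 0.02977965 0.0293023  0.02877411 0.02993481] [0.46272612 0.24075949 0.02543586]
```

View pics/w15c.png

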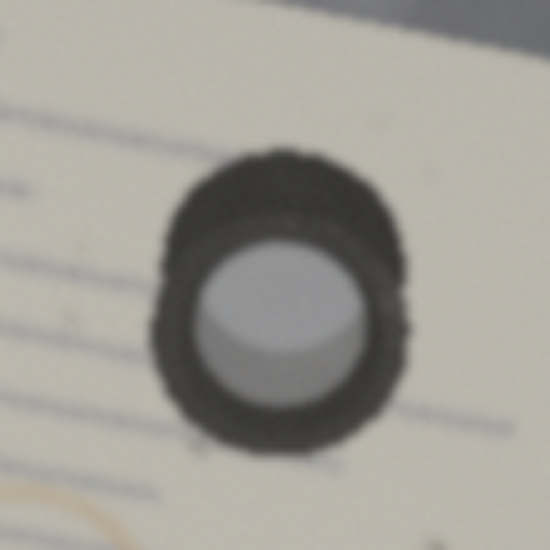

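The loupe's top circle is at (316,255), which gives (0.464,0.241). Descend and grip.

```bash
python3 -c "
from h import *
goal((.464,.241,.007),-45)
"
```

```text
shift [-0.0006  0.0885 -0.0027] turn [-0.01 -0.1   0.  ]
```

Emit:
{"fn": "servo_tool", "kwargs": {"moves": "0.8 -0.0005 0.04 -0.0025 0 0 0;0.8 -0.0005 0.07 -0.0025 0 0 0;0.8 -0.0005 0.088 -0.0025 0 0 0;0.8 -0.0005 0.088 -0.0025 0 0 0;0.2 -0.0005 0.088 -0.0025 0 0 0;0.2 -0.0005 0.088 -0.0025 0 0 0;0.2 -0.0005 0.088 -0.0025 0 0 0;0.2 -0.0005 0.088 -0.0025 0 0 0", "force": 25}}

```text
time_s: 21.9
tcp_pos: [0.465, 0.2415, 0.0088]
orientation: [0.269, -0.653, 0.653, -0.271]
wrist_force: [0.7, -0.2, 5.9]
grip_width: 0.033
```

```bash
python3 -c "
from h import *
C,p,d=shot('w16')
save('w16c.png',p,(220,220,430,400),3.7)
goal((.591,.076,.1),-45)
"
```

```text
21.9 [0.465  0.2415 0.0088] [ 0.7 -0.2  5.9] 0.033
shift [ 0.0275 -0.091   0.2062] turn [-0.06 -0.05 -0.13]
```

View pics/w16c.png

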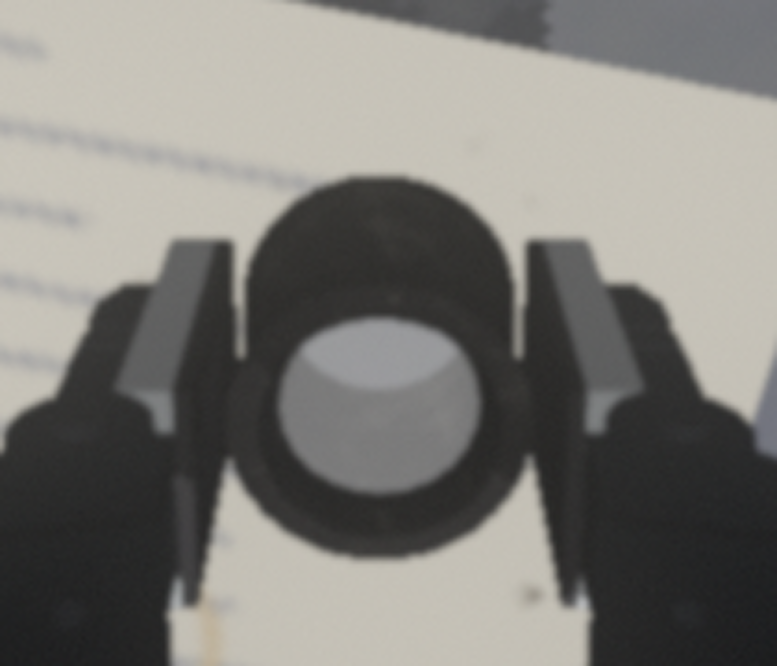

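The loupe is held at 33 mm opening. Carry it at height to its place.

Emit:
{"fn": "servo_tool", "kwargs": {"moves": "0.2 0 -0.04 0 0 0 0;0.2 0 -0.09 0 0 0 0;0.2 0.0275 -0.09 0.206 0 0 0;0.2 0.0275 -0.09 0.206 0 0 0;0.2 0.0275 -0.09 0.206 0 0 0;0.2 0.0275 -0.09 0.206 0 0 0;0.2 0.0275 -0.09 0.206 0 0 0;0.2 0.0275 -0.09 0.206 0 0 0"}}

```text
time_s: 22.95
tcp_pos: [0.5887, 0.0783, 0.0975]
orientation: [-0.272, 0.654, -0.652, 0.271]
wrist_force: [-0.3, 0.1, -1.2]
grip_width: 0.0332
```

```bash
python3 -c "
from h import *
C,p,d=shot('w17')
goal((.591,.076,.0088),-45)
"
```

```text
22.95 [0.5887 0.0783 0.0975] [-0.3  0.1 -1.2] 0.0332
shift [0.0002 0.0888 0.0035] turn [ 0.08  0.18 -0.01]
```

View pics/w17.png

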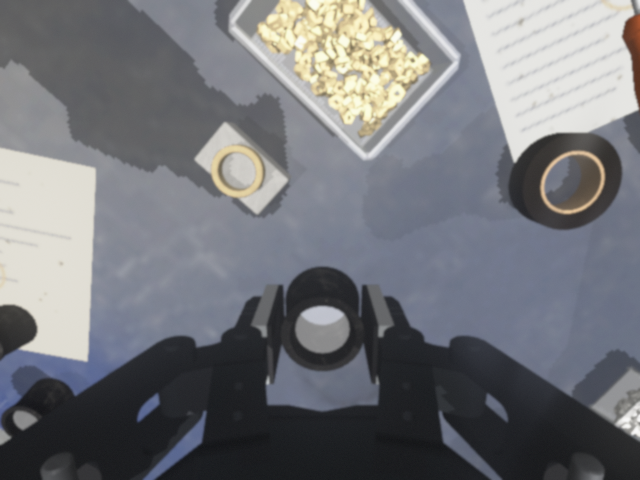

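Emit:
{"fn": "servo_tool", "kwargs": {"moves": "0.2 0 0.04 0.002 0 0 0;0.2 0 0.07 0.002 0 0 0;0.2 0 0.0885 0.002 0 0 0;0.2 0 0.0885 0.002 0 0 0;0.2 0 0.0885 0.002 0 0 0;0.6 0 0.0885 0.002 0 0 0;0.6 0 0.0885 0.002 0 0 0;0.6 0 0.0885 0.002 0 0 0"}}

```text
time_s: 24.0
tcp_pos: [0.5916, 0.0742, 0.0094]
orientation: [0.27, -0.653, 0.654, -0.27]
wrist_force: [-0.3, 1.3, 0.2]
grip_width: 0.0509
```

Emit:
{"fn": "servo_tool", "kwargs": {"moves": "0.6 0 -0.03 0 0 0 0;0.6 0 -0.09 0 0 0 0;0.6 0 -0.09 0 0 0 0;0.6 0 -0.09 0 0 0 0;0.6 0 -0.09 0 0 0 0;0.6 0 -0.09 0 0 0 0;0.6 0 -0.09 0 0 0 0;0.6 0 -0.09 0 0 0 0"}}

```text
time_s: 25.0
tcp_pos: [0.5913, 0.0743, 0.0988]
orientation: [-0.271, 0.653, -0.653, 0.27]
wrist_force: [0.9, 0.6, 0.3]
grip_width: 0.0514
```

```bash
python3 -c "
from h import *
C,p,d=shot('w18')
goal((.443,-.134,.09),-77)
"
```

```text
25.0 [0.5913 0.0743 0.0988] [0.9 0.6 0.3] 0.0514
shift [0.2522 0.009  0.0426] turn [0.000e+00 3.196e+01 2.000e-02]
```

View pics/w18.png

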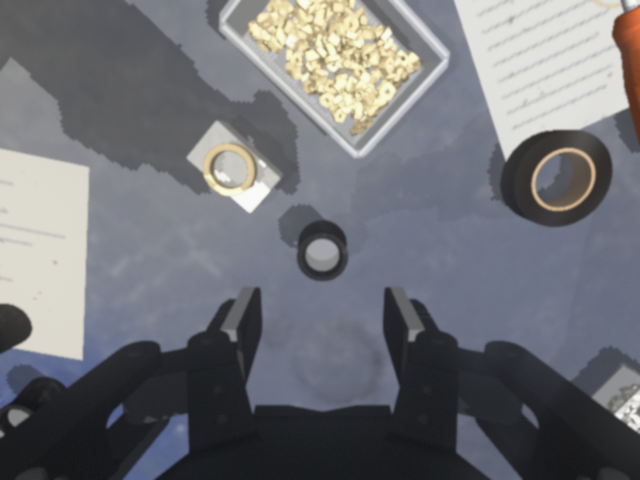

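The loupe stands upright at (322,255), off the block's right end. Now the silver ring.

Emit:
{"fn": "servo_tool", "kwargs": {"moves": "0.7 0.252 0.005 0.043 0 32 0;0.7 0.252 0.005 0.043 0 32 0;0.7 0.252 0.005 0.043 0 32 0;0.7 0.252 0.005 0.043 0 32 0;0.7 0.252 0.01 0.043 0 32 0;0.7 0.252 0.01 0.043 0 32 0;0.7 0.252 0.01 0.043 0 32 0;0.7 0.252 0.01 0.043 0 32 0"}}

```text
time_s: 26.05
tcp_pos: [0.4447, -0.1328, 0.0893]
orientation: [-0.08, 0.703, -0.702, 0.081]
wrist_force: [-0.3, 0.7, 1.1]
grip_width: 0.0597
```

```bash
python3 -c "
from h import *
C,p,d=load('w18'); print('loupe',ray(C,[(322,254)],.031))
C,p,d=shot('w19')
save('w19c.png',p,(260,200,390,320),5)
"
```

```text
loupe [[0.59203195 0.07487495 0.031     ]]
26.05 [ 0.4447 -0.1328  0.0893] [-0.3  0.7  1.1] 0.0597
```

View pics/w19.png

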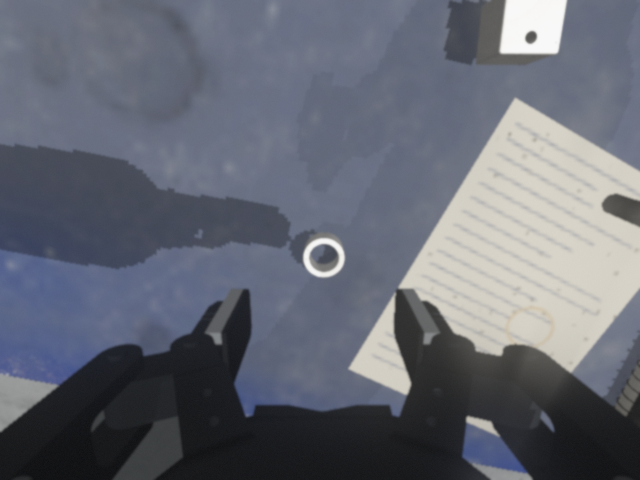

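View pics/w19c.png

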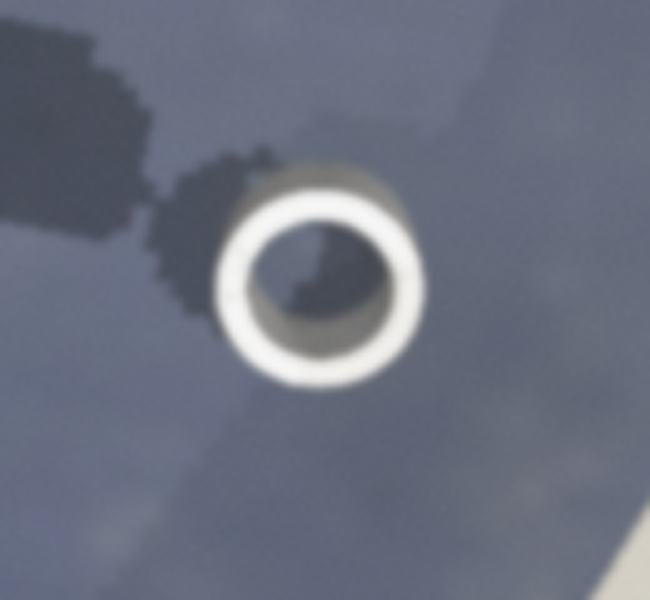

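```bash
python3 -c "
from h import *
C,p,d=load('w19')
x,y=ring(C,p,(295,230,355,285),lambda p:(p.min(2)>170).astype(np.uint8),.016)
goal((x,y,.005),-77)
"
```

```text
ring 441.7386474609375 -134.21160888671875 dia 26.206876754760742 px [323.65486726 257.18584071]
shift [0.003  0.0842 0.0006] turn [ 0.01  0.1  -0.04]
```

The silver ring measures 26.2 mm across at (0.4417,-0.1342). Grip it.

Emit:
{"fn": "servo_tool", "kwargs": {"moves": "0.7 0.003 0.04 0.001 0 0 0;0.7 0.003 0.07 0.001 0 0 0;0.7 0.003 0.084 0.001 0 0 0;0.7 0.003 0.084 0.001 0 0 0;0.1 0.003 0.084 0.001 0 0 0;0.1 0.003 0.084 0.001 0 0 0;0.1 0.003 0.084 0.001 0 0 0;0.1 0.003 0.084 0.001 0 0 0", "force": 30}}

```text
time_s: 27.1
tcp_pos: [0.4419, -0.1361, 0.0063]
orientation: [0.079, -0.702, 0.703, -0.08]
wrist_force: [-1.7, 0.2, 6.4]
grip_width: 0.0246
```

```bash
python3 -c "
from h import *
C,p,d=shot('w20')
save('w20c.png',p,(220,220,430,400),3.7)
goal((.5903,-.206,.09),-77)
"
```

```text
27.1 [ 0.4419 -0.1361  0.0063] [-1.7  0.2  6.4] 0.0246
shift [-0.1291 -0.0833  0.1015] turn [-0.07 -0.05 -0.11]
```

View pics/w20c.png

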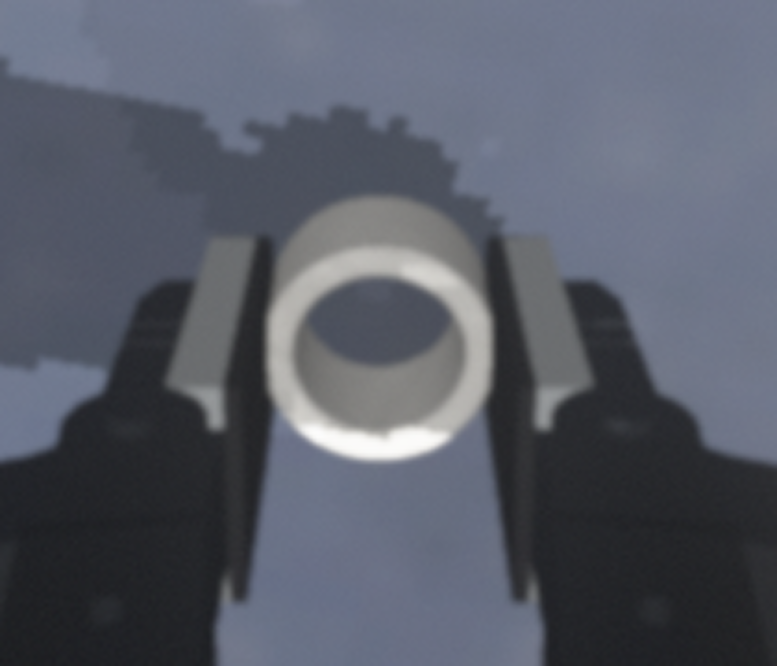

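Firmly held. Carry it to the cube.

Emit:
{"fn": "servo_tool", "kwargs": {"moves": "0.1 0 -0.04 0 0 0 0;0.1 0 -0.083 0 0 0 0;0.1 -0.129 -0.083 0.101 0 0 0;0.1 -0.129 -0.083 0.101 0 0 0;0.1 -0.129 -0.083 0.101 0 0 0;0.1 -0.129 -0.083 0.101 0 0 0;0.1 -0.129 -0.075 0.101 0 0 0;0.1 -0.129 -0.075 0.101 0 0 0"}}

```text
time_s: 28.15
tcp_pos: [0.5871, -0.2044, 0.079]
orientation: [-0.081, 0.703, -0.702, 0.079]
wrist_force: [0.6, 0.6, -1.0]
grip_width: 0.0241
```

```bash
python3 -c "
from h import *
C,p,d=shot('w21')
save('w21c.png',p,(220,170,430,380),3)
goal((.5903,-.206,.0363),-77)
"
```

```text
28.15 [ 0.5871 -0.2044  0.079 ] [ 0.6  0.6 -1. ] 0.0241
shift [-0.0024  0.0432  0.002 ] turn [ 0.05 -0.01  0.11]
```

View pics/w21c.png

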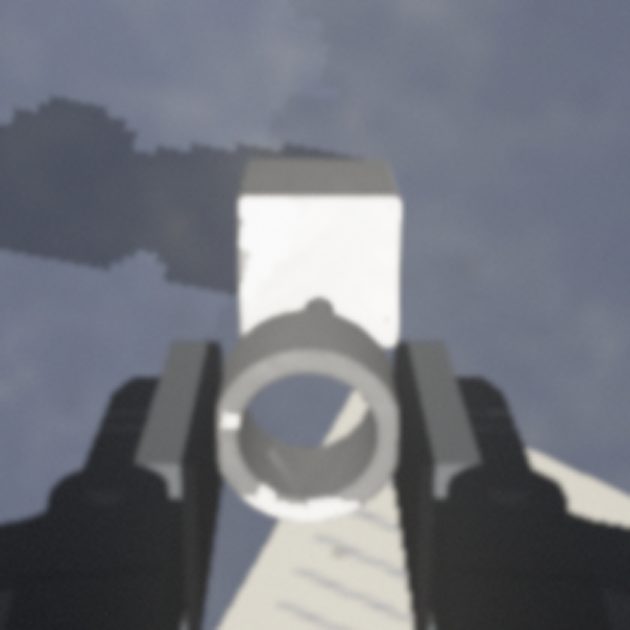

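```bash
python3 -c "
from h import *
C,p,d=load('w21')
f=lambda L:np.array(L)/3+[220,170]
q=ray(C,f([(238,195),(403,198)]),.03)[:,:2]; a=np.radians(13)
cb=q.mean(0)-.015*np.array([np.cos(a),np.sin(a)]); print('cube',cb,np.linalg.norm(q[0]-q[1]))
z=.079+.016-.0063
r=ray(C,f([(308,435)]),z); print('ring',r, cb-r[0,:2])
Rt=R.from_quat(monitor.state()['orientation']).as_matrix(); print(Rt.T@np.r_[cb-r[0,:2],0])
"
```

```text
cube [ 0.59019057 -0.2060686 ] 0.030042839387003074
ring [[ 0.58777423 -0.20429201  0.0887    ]] [ 0.00241633 -0.00177659]
[-1.95523918e-03 -5.67548131e-06  2.27418845e-03]
```

Emit:
{"fn": "servo_tool", "kwargs": {"moves": "0.1 -0.0015 0.015 0.0015 0 0 0;0.1 -0.0015 0.028 0.0015 0 0 0;0.1 -0.0015 0.037 0.0015 0 0 0;0.1 -0.0015 0.0415 0.0015 0 0 0;0.1 -0.0015 0.0415 0.0015 0 0 0;0.1 -0.0015 0.0415 0.0015 0 0 0;0.1 -0.0015 0.0415 0.0015 0 0 0;0.1 -0.0015 0.0415 0.0015 0 0 0"}}

```text
time_s: 29.2
tcp_pos: [0.5912, -0.2066, 0.039]
orientation: [0.08, -0.702, 0.703, -0.08]
wrist_force: [-0.4, -0.3, -0.3]
grip_width: 0.0242
```

```bash
python3 -c "
from h import *
C,p,d=shot('w22')
save('w22c.png',p,(220,200,430,400),3.5)
goal((.5903,-.206,.0363),-77)
"
```

```text
29.2 [ 0.5912 -0.2066  0.039 ] [-0.4 -0.3 -0.3] 0.0242
shift [ 0.0007  0.0026 -0.0007] turn [-0.02 -0.04 -0.02]
```

View pics/w22c.png

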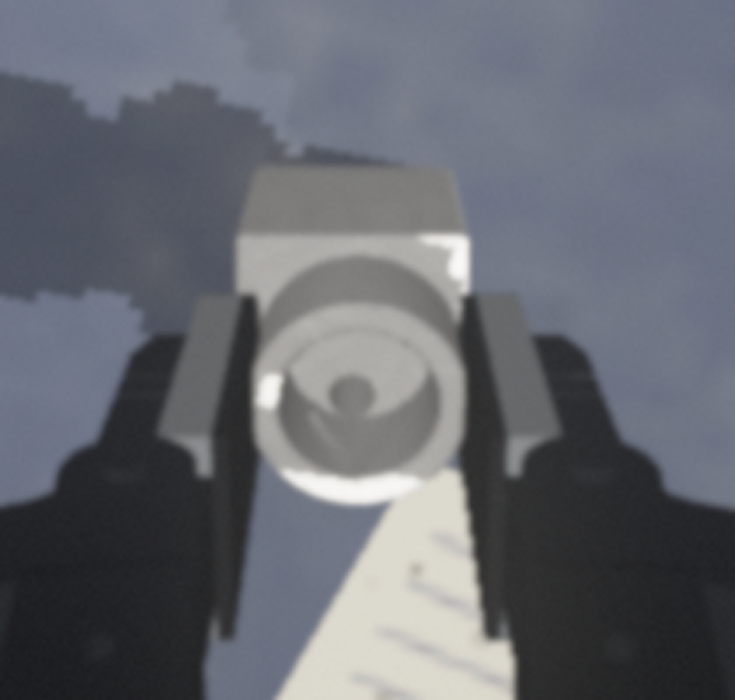

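The ring is over the cube and about 2.5 mm above it. Lower that last bit, release and retreat.

Emit:
{"fn": "servo_tool", "kwargs": {"moves": "0.1 0.0007 0.001 -0.0005 0 0 0;0.1 0.0007 0.0022 -0.0005 0 0 0;0.1 0.0007 0.0022 -0.0005 0 0 0;0.1 0.0007 0.0022 -0.0005 0 0 0;0.55 0.0007 0.0022 -0.0005 0 0 0;0.55 0.0007 0.0022 -0.0005 0 0 0;0.55 0.0007 0.0022 -0.0005 0 0 0;0.55 0.0007 0.0022 -0.0005 0 0 0"}}

```text
time_s: 30.25
tcp_pos: [0.5902, -0.2061, 0.0364]
orientation: [0.08, -0.703, 0.703, -0.08]
wrist_force: [-0.2, -0.7, -0.8]
grip_width: 0.0467
```

Emit:
{"fn": "servo_tool", "kwargs": {"moves": "0.55 0 -0.03 0 0 0 0;0.55 0 -0.09 0 0 0 0;0.55 0 -0.09 0 0 0 0;0.55 0 -0.09 0 0 0 0;0.55 0 -0.09 0 0 0 0;0.55 0 -0.09 0 0 0 0;0.55 0 -0.09 0 0 0 0;0.55 0 -0.09 0 0 0 0"}}

```text
time_s: 31.25
tcp_pos: [0.5901, -0.206, 0.1261]
orientation: [-0.08, 0.703, -0.703, 0.08]
wrist_force: [0.0, -0.3, -0.7]
grip_width: 0.0465
```

Emit:
{"fn": "servo_tool", "kwargs": {"moves": "0.55 0 -0.1 -0.2 0 0 0;0.55 0 -0.17 -0.2 0 0 0;0.55 0 -0.17 -0.2 0 0 0;0.55 0 -0.17 -0.2 0 0 0;0.55 0 -0.17 -0.2 0 0 0;0.55 0 -0.17 -0.2 0 0 0;0.55 0 -0.17 -0.2 0 0 0;0.55 0 -0.17 -0.2 0 0 0"}}

```text
time_s: 32.25
tcp_pos: [0.5448, -0.013, 0.2947]
orientation: [0.08, -0.703, 0.703, -0.078]
wrist_force: [0.7, 0.5, 0.0]
grip_width: 0.0473
```

```bash
python3 -c "
from h import *
C,p,d=shot('w23')
"
```

```text
32.25 [ 0.5448 -0.013   0.2947] [0.7 0.5 0. ] 0.0473
```

View pics/w23.png

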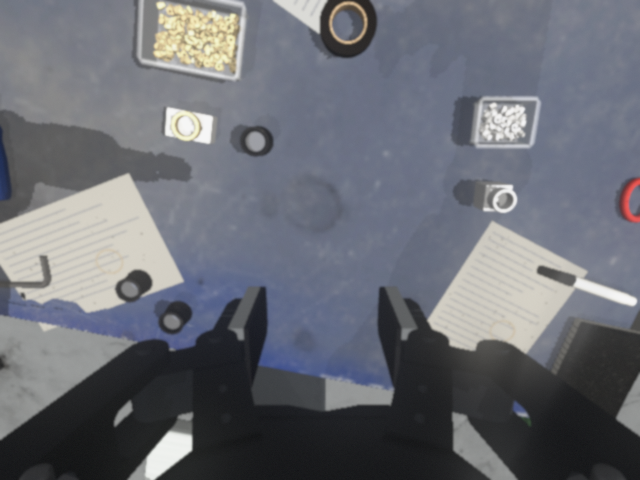

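All five things stand in place. I'll run a numeric check from this view and look at the side view.

```bash
python3 - <<'E'
from h import *
C,p,d=load('w23')
a=cv2.resize(p[80:220,440:560],None,fx=3.3,fy=3.3,interpolation=cv2.INTER_CUBIC);b=cv2.resize(p[80:220,130:290],None,fx=2.4,fy=3.3*140/140,interpolation=cv2.INTER_CUBIC)
save('w23c.png',np.hstack([a,b]))
Cs,ps,ds=shot('side_end','side'); save('side_endc.png',ps,(180,190,420,350),3.3)
shot('scene_end','scene')
E
```

```text
32.3 [ 0.5449 -0.0127  0.2949] [ 0.4  0.5 -0.4] 0.047
32.35 [ 0.545  -0.0124  0.2952] [ 0.1 -0.   0.2] 0.0467
```

View pics/w23c.png

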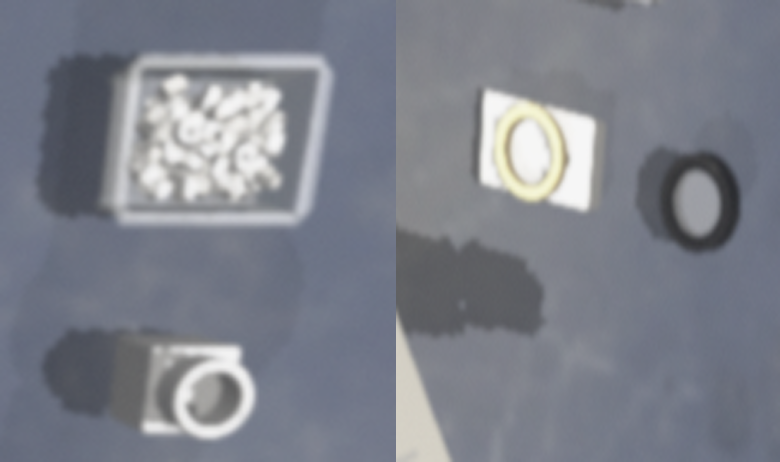

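View pics/side_endc.png

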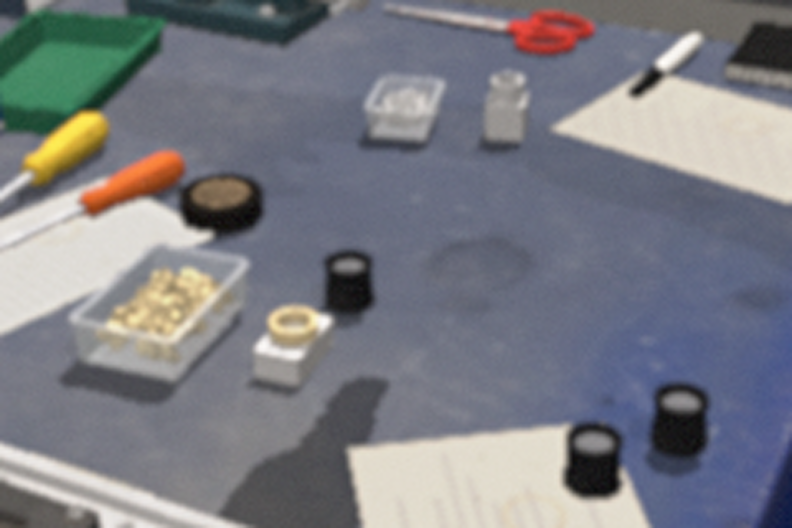

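```bash
python3 - <<'E'
from h import *
C,p,d=load('w23')
f=lambda L:np.array(L)/3.3+[440,80]
print('sring',ray(C,f([(214,394)]),.046),'cube', ray(C,f([(150,345),(242,347),(143,432)]),.03))
q=ray(C,f([(150,345),(242,347),(143,432)]),.03); print('cube cen',(q[1]+q[2])/2)
g=lambda L:(np.array(L)-[396,0])/[2.4,3.3]+[130,80]
print('bring',ray(C,g([(531,151)]),.03),'obl',ray(C,g([(486,90),(601,122),(589,210),(481,185)]),.02).mean(0))
print('loupe',ray(C,g([(701,202)]),.031))
s=monitor.state(); print(s['qvel'].round(3))
E
```

```text
sring [[ 0.59122394 -0.20557178  0.046     ]] cube [[ 0.60129736 -0.18698999  0.03      ]
 [ 0.60756621 -0.21760446  0.03      ]
 [ 0.57234534 -0.19493907  0.03      ]]
cube cen [ 0.58995577 -0.20627177  0.03      ]
bring [[0.58978026 0.1465605  0.03      ]] obl [0.58963729 0.14631192 0.02      ]
loupe [[0.59089182 0.06975695 0.031     ]]
[-0.003 -0.006 -0.005 -0.005 -0.002 -0.001 -0.001]
```

```bash
python3 -c "
from station import job_done; print(job_done())"
```

```text
the job is handed in; nothing more can be done
None
```

Everything is set out and the job was handed in at about 32 s of the 120 s. The hand-in reports no verdict, so the results below are my own measurements.

- **Oblong block:** it stands about 89 mm in front of the brass box's centre and on its midline. Both are turned about 2.5°.
- **Brass ring:** flat on the oblong block, centred within about 0.5 mm.
- **Cube block:** it stands about 81 mm in front of the silver box's centre and within about 2 mm of its midline. Both are turned about 13°.
- **Silver ring:** flat on the cube block, centred within about 1.5 mm.
- **Loupe:** I took the one farthest from the base. It stands upright off the block's right-hand end, 73 to 77 mm from the block's centre, depending on the view.

The brass box's centre stayed put within about 0.5 mm through the oblong block's placing. The boxes, the tape and the marker look undisturbed in the final views. I did not re-measure them or the screwdriver at the end.

No check failed. The final wide view disagreed with the close-ups by up to 5 mm (the loupe) and by about 2 mm for the oblong block and brass ring. All readings are well inside tolerance. The gripper was about 0.3 m up, clear of everything, when I handed in.

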